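# Set the analyser of a strain viewer over a moulded dish

## Robot

A 7-joint arm with a two-finger parallel gripper is mounted at the origin on a cart in front of the work surface, level with it; the furniture and walls round the work are solid. World frame = base frame: x ahead of the robot, y to its left, z up, the work surface at z = 0. Lengths are in m, angles in degrees, forces in N, time in s.
With the tool pointing down it reaches from about 0.425 to 0.825 m from the base axis. Payload 3.6 kg.
Tool frame: the origin (TCP) lies midway between the tips of the shut fingers; the grasp point (between the pads) lies 19 mm behind it; z points along the fingers, y is the direction in which the jaws open and shut (so a half turn about z gives the same grasp; the last joint's range is limited). The gripper opens to 85 mm and grips with 20 to 120 N. Pads are 22 mm wide; open, the fingers measure 114 mm over their backs; the gripper's body (76 mm by 85 mm) begins 54 mm behind the grasp point. The pads swing forward as they close: fully open they stand 13 mm farther back than shut.
Start: joints at [65.861, 35.231, -0.722, 81.555, 0.464, 63.22, -2.315], TCP at [0.25, -0.6, 0.231] pointing down, gripper open.
Joint ranges: [-178.69, 178.69], [-17.37, 117.87], [-77.05, 75.6], [15.02, 138.74], [-78.02, 258.01], [0.78, 113.62], [-162.83, 162.83]. Speed limits (degrees/s): [159.86, 159.86, 180, 180, 180, 180, 180].

## Interface

Orientations are given as a 3x3 rotation matrix whose columns are the frame's x, y, z axes.
In Python, from rig import r gives the robot as it stands.
- The arm moves only by the tool step_arm, never from a script. Its argument "steps" is a list of rows, each a list of 7 numbers: the shift along the tool's x, y, z in cm, then the turn, a rotation vector about the tool's x, y, z in rad, then the opening in per cent of the stroke, from 0 (shut) to 100 (fully open). A call has 1 to 20 rows; each row shifts and turns the commanded pose from where the row before left it, along the tool's axes as they then stand; what a row does not reach is not made up. A row lasts 1/10 s, in which the tool goes at most 50 mm and 8.59 degrees, less where a joint would pass 70% of its speed; a pose out of reach is approached as far as the arm can. A call with a gripper value outside its range is refused whole. The fingers move at their own pace and stop on an object; the grip force is fixed at half the most. Time passes only in rows, so rows that do not move let the fingers close. It gives the time, the measured TCP pose, the force and the opening at its end, in the units of the state.
- r.get_state(): the state, without advancing time (a new reading comes with each control period).
- r.snapshot(name): name is "scene" or "side" or "wrist"; returns a dict with "img" (480x640x3 uint8, blue, green, red), "vertical_fov" (degrees; the focal length in pixels is half the picture's height over the tangent of half this angle, whatever the lens; pixels are square), "cx", "cy" (the principal point, pixels), "k1" (the pictures are not rectified: a ray, as slopes to the right and down, at radius r is drawn at 1 + k1 r^2 times it, then the intrinsics apply), "pose" (4x4, takes a point from camera to world coordinates). Camera axes: x right, y down, z forward; pixel columns grow to the right and rows downward; lengths in m; the calibration is good to about 2 mm. A picture is of the moment at which its call begins. There is no depth.
- r.close_job(): hands the job in, once; it reports no verdict.
The state is a dict: "clock": time; "joints": joint angles; "qd": joint speeds; "tau": joint torques, N m; "position": TCP position; "tool_rot": TCP orientation; "ft_force": force on the tool from outside, world axes, zero at the start; "moment": the same for the moment, N m; "finger_gap": finger opening in m.
Only numpy, scipy, OpenCV 4.12 (cv2) and the standard library are available. Lean on these libraries where they do the work, as an engineer would, in place of code of your own. Each camera call takes 0.05 s, during which the arm holds its last target.

## Task

The clear dish on the lit stage of the strain viewer is to be checked for moulding stress. Swing the analyser head in over the dish, fully up to its stop, and push the lever of its ring around until the red line on the lever stands over the red preset index on the scale. Only push, gently, with the fingers: grip and lift nothing, do not touch the index, and leave the dish and the other things on the table where they are; finish with the hand clear.

Things in the scene. Friction and masses are not known exactly. Their poses are not given: they have to be found in the camera images.
- strain_viewer: Strain viewer, fixed: white lamp base, x -70 to +165 mm, y -70 to +70 mm, 35 mm high, with a round lit stage (top 38 mm above the table) and at x = 130 mm a steel column, 20 mm thick, 140 mm high. Only the analyser head, swinging about the column, stands above the stage. Origin at table level under the stage centre; x points from stage to column, z up. The robot sees the -x side as its front.
- analyser_arm (a joint): Swing of the analyser arm about the column, rad: 0 = fully in at its stop, ring exactly over the stage; positive = out towards the viewer's +y (clockwise from above), at most 0.95. Its bar (22 mm wide) and the head (black housing, 92 mm across) lie 107 to 121 mm above the table, open below. Friction (0.4 N m, 3 N at the head) holds it; the stop is rubber-mounted (4 N/mm at the head). Push the housing's rim or the bar.
- swing_pivot (a point): Point on the column's vertical axis about which the analyser arm swings, at mid-thickness of the arm, 114 mm above the table, 130 mm from the ring's axis.
- ring_centre (a point): Centre of the analyser head and of its rotating ring, on the housing's top face, 121 mm above the table; moves with the arm. The grey ring, 71 mm across, stands 11 mm above this face; white scale lines lie around it on the side away from the column.
- analyser_ring (a joint): Angle of the rotating ring with its lever in the head, rad: 0 = lever points straight away from the column along the arm; positive = anticlockwise seen from above. It travels from -0.9 to 1.25 and friction holds it where it is left (about 0.045 N m: 0.6 N at the lever knob); pushing the lever does not swing the arm.
- pointer (a point): Point on the red line on top of the lever, over the edge of the scale, 47.5 mm from the ring's axis; the mark to be set. The lever is an aluminium bar 5.5 mm wide that sticks out radially from the ring over the scale, 127 to 132 mm above the table.
- lever_knob (a point): Top centre of the black upright knob at the end of the lever, 72 mm from the ring's axis. The knob is a round post 11 to 13 mm thick from 118 to 154 mm above the table, its inner side 19 mm outside the housing's rim, so a fingertip can come down beside it and push it around the ring's axis.
- preset_index (a joint): Angle of the red preset index on the scale's rim, rad, in the same sense and from the same zero as the ring's angle, so the ring is set when both are equal. A slidable clip: not to be touched.
- index_mark (a point): The red preset index: a clip 10 mm wide on the rim of the housing, from about 105 mm to 123 mm above the table, its point 47.5 mm from the ring's axis and reaching out to 50 mm; the lever passes 3 mm above it. It swings with the arm.
- sample_dish: The clear dish to be checked, 62 mm across, 13 mm high, loose on the stage (underside 38 mm, top about 51 mm above the table). Origin at the centre of its underside. To be left as it lies.
- tip_box: Bystander: blue box of pipette tips with clear lid, 102 x 70 x 57 mm, origin at the centre of its underside.
- oil_bottle: Bystander: small white bottle with red cap, 40 mm across, 80 mm high, origin at the centre of its underside.
- buffer_bottle: Bystander: small white bottle with white cap, 44 mm across, 86 mm high, origin at the centre of its underside.
- beaker: Bystander: clear plastic beaker, 57 mm across, 70 mm high, origin at the centre of its underside.
- notebook: Bystander: dark blue notebook, 154 x 110 x 14 mm, origin at the centre of its underside.
- timer: Bystander: cream bench timer lying on its back, 66 x 60 x 20 mm, origin at the centre of its underside.
- striped_roll: Bystander: roll of red and white striped tape lying flat, 72 mm across, 25 mm high, origin at the centre of its underside.
- syringe_1: Bystander: clear syringe lying flat, 26 x 142 x 16 mm, origin at the centre of its underside.
Things that resemble listed ones, but are neither listed nor needed, are in the scene too. There is more than one size of the sample_dish; the one meant has the size given above.

How it is judged:
By the outcome, as a careful person would: the job done as asked, in the order asked, and still so for the second after the job is handed in, with the robot touching nothing.
It also fails if it takes over 64 s, if anything falls off the work surface, if the arm or the gripper's body presses on something with over 40 N, if the wrist force passes 120 N, or if a joint passes its speed limit or range.

## Working session

There is one attempt and no reset: what is moved stays moved. The work goes in short steps, Python scripts to look and compute and a tool call to move; the robot and the scene stay as the last step left them, time stands still between calls to the robot, and variables do not carry over. Pictures are saved under pics/ and viewed, and the job is handed in when it is done.

Besides the shell and the picture viewer there is one more tool, called after "Call:" by a JSON object that holds its "fn" and its "kwargs". step_arm: Moves the arm, as the interface text tells. Its arguments: {"type":"object","properties":{"steps":{"type":"array"}},"required":["steps"]}

```bash
mkdir -p pics; ls; cat > h.py <<'E'
from rig import r
import numpy as np, cv2
def snap(n,f):
    s=r.snapshot(n); cv2.imwrite('pics/'+f+'.png',s['img']); np.save('pics/'+f+'.npy',s,allow_pickle=True); return s
def load(f): return np.load('pics/'+f+'.npy',allow_pickle=True).item()
def K(s):
    f=240/np.tan(np.radians(s['vertical_fov']/2)); return np.array([[f,0,s['cx']],[0,f,s['cy']],[0,0,1.]])
D=lambda s:np.array([s['k1'],0,0,0,0.])
def onz(s,uv,z):
    p=cv2.undistortPoints(np.array([[uv]],float),K(s),D(s))[0,0]
    T=np.array(s['pose']); d=T[:3,:3]@[p[0],p[1],1]; o=T[:3,3]
    return o+d*(z-o[2])/d[2]
def proj(s,P):
    T=np.linalg.inv(np.array(s['pose'])); P=np.atleast_2d(P)
    return cv2.projectPoints(np.array(P,float),cv2.Rodrigues(T[:3,:3])[0],T[:3,3],K(s),D(s))[0][:,0]
E
python3 - <<'E'
from h import *
for n in('scene','side','wrist'):
    s=snap(n,n+'0'); print(n,s['vertical_fov'],s['cx'],s['cy'],s['k1'],np.round(s['pose'],3).tolist())
print(r.get_state())
E
```

```text
pics
scene 42.60899968743542 321.99002485941725 235.38805583923653 0.005926451425601544 [[-0.475, -0.632, 0.612, -0.429], [-0.88, 0.34, -0.332, 0.504], [0.002, -0.696, -0.718, 1.224], [0.0, 0.0, 0.0, 1.0]]
side 49.35567830395018 314.50149478053146 247.74823809333967 -0.09599567112708438 [[0.931, -0.144, 0.337, 0.029], [-0.366, -0.402, 0.84, -1.194], [0.015, -0.904, -0.426, 0.74], [0.0, 0.0, 0.0, 1.0]]
wrist 68.85502484796287 320.5461899019447 241.4659280942612 -0.0470306515213178 [[0.386, -0.875, -0.291, 0.325], [-0.923, -0.367, -0.12, -0.567], [-0.002, 0.315, -0.949, 0.373], [0.0, 0.0, 0.0, 1.0]]
{'clock': 0.15, 'joints': array([65.86219477, 35.27857066, -0.72365853, 81.62131773,  0.46386338,
       63.21931377, -2.31541115]), 'qd': array([ 0.0447606 , -0.1687079 , -0.09495728, -0.33945596, -0.04881144,
        0.02333028,  0.13332298]), 'tau': array([ 1.19680033e-03, -4.69659162e+01,  2.59626936e-01, -1.71253163e+01,
        9.96619026e-03,  7.08016436e-03,  1.01731317e-05]), 'position': array([ 0.24978852, -0.59944371,  0.23037473]), 'tool_rot': array([[ 9.23055740e-01,  3.84665412e-01, -7.88238269e-04],
       [ 3.84666219e-01, -9.23053843e-01,  1.87150798e-03],
       [-7.68197615e-06, -2.03071482e-03, -9.99997938e-01]]), 'ft_force': array([ 0.05788934, -0.21308612, -0.31468601]), 'moment': array([-0.01822068,  0.03228113,  0.01713196]), 'finger_gap': 0.0852280457832181}
```

View pics/scene0.png

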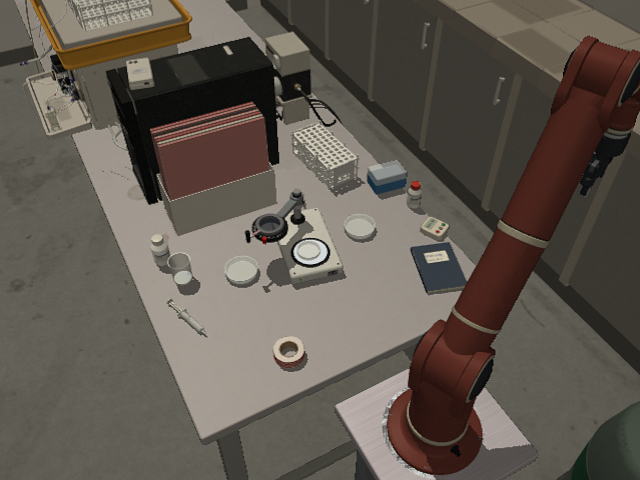

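View pics/side0.png

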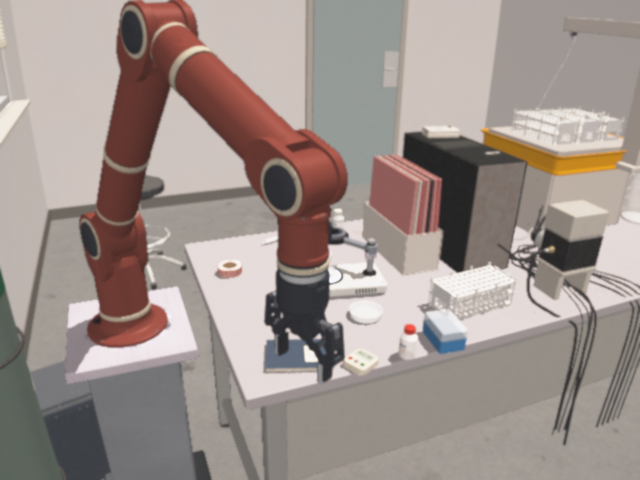

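View pics/wrist0.png

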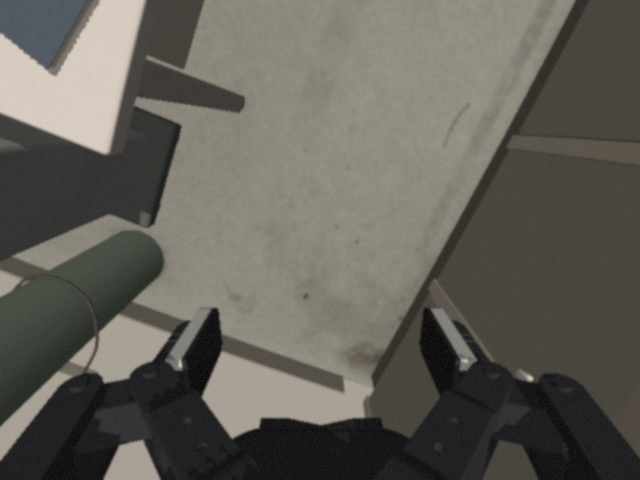

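```bash
python3 - <<'E'
from h import *
s=load('scene0');c=s['img'][170:310,190:390];cv2.imwrite('pics/c1.png',cv2.resize(c,None,fx=4,fy=4,interpolation=cv2.INTER_CUBIC))
s=load('side0');c=s['img'][190:340,270:430];cv2.imwrite('pics/c2.png',cv2.resize(c,None,fx=4,fy=4,interpolation=cv2.INTER_CUBIC))
E
```

```text
(no output)
```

View pics/c1.png

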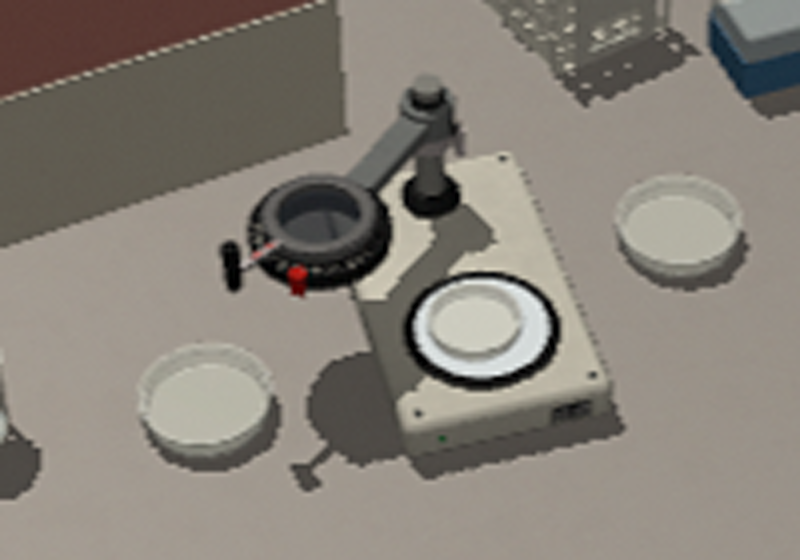

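View pics/c2.png

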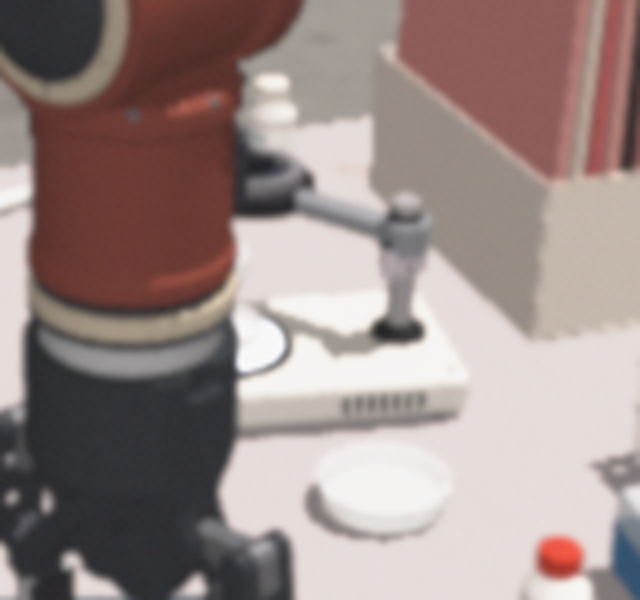

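```bash
python3 - <<'E'
from h import *
s=load('scene0')
f=lambda x,y,z:onz(s,(190+x/4-.375,170+y/4-.375),z)
st=f(482,330,.038); col=f(427,80,.140); colb=f(432,200,.040)
print(st,col,colb, np.linalg.norm((st-col)[:2]),np.linalg.norm((st-colb)[:2]))
print('corners',f(403,425,.035),f(608,375,.035),f(502,153,.035))
rc=f(325,212,.132);kn=f(230,247,.154);ix=f(298,272,.123)
print(rc,kn,ix,np.linalg.norm((rc-kn)[:2]),np.linalg.norm((rc-ix)[:2]))
a=lambda v:np.degrees(np.arctan2(v[1],v[0]))
for n,v in(('x',col-st),('x2',colb-st),('arm',col-rc),('knob',kn-rc),('ix',ix-rc)):print(n,a(v))
for nm,p,z in(('dish1',(206,398),.013),('dish2',(678,225),.013),):print(nm,f(*p,z))
g=lambda u,v,z:onz(s,(u,v),z)
for nm,u,v,z in(('roll',289,351,.02),('syr',187,318,.01),('beak',180,268,.05),('buf',160,250,.05),('binLF',164,232,0),('binRF',274,203,0)):print(nm,g(u,v,z))
E
```

```text
[0.54332869 0.01241269 0.038     ] [ 0.67572673 -0.01716905  0.14      ] [ 0.66540122 -0.01264915  0.04      ] 0.1356625212299197 0.12461860855476684
corners [0.49718238 0.09292997 0.035     ] [ 0.47243632 -0.04211225  0.035     ] [ 0.68887927 -0.07947098  0.035     ]
[0.60265911 0.09178308 0.132     ] [0.58177119 0.16389636 0.154     ] [0.57105624 0.12559361 0.123     ] 0.07507749951024323 0.0462805978494876
x -12.594752657041342
x2 -11.601775637434779
arm -56.15262669736627
knob 106.15388852840007
ix 133.06703216354066
dish1 [0.59565997 0.18794605 0.013     ]
dish2 [ 0.58711125 -0.16397734  0.013     ]
roll [0.30702559 0.19105979 0.02      ]
syr [0.51546478 0.36483441 0.01      ]
beak [0.64094649 0.33198695 0.05      ]
buf [0.72468974 0.35699434 0.05      ]
binLF [0.83449309 0.31954268 0.        ]
binRF [ 7.96930487e-01 -6.17168011e-04  0.00000000e+00]
```

Call:
{"fn": "step_arm", "kwargs": {"steps": [[0,0,-2,0,0,0,0],[1.5,-1.2,-3,0,0,0,0],[3.2,-2.5,-2,0,0,0,0],[3.3,-2.6,0,0,0,0,0],[3.3,-2.6,0,0,0,0,0],[3.3,-2.6,0,0,0,0,0],[3.3,-2.6,0,0,0,0,0],[3.3,-2.6,0,0,0,0,0],[3.3,-2.6,0,0,0,0,0],[3.3,-2.6,0,0,0,0,0],[3.3,-2.6,0,0,0,-0.1,0],[0,0,0,0,0,-0.14,0],[0,0,0,0,0,-0.14,0],[0,0,0,0,0,-0.14,0],[0,0,0,0,0,-0.14,0],[0,0,0,0,0,-0.14,0],[0,0,0,0,0,-0.14,0]]}}

```text
clock: 1.85
position: [0.4425, -0.2541, 0.301]
tool_rot: [[0.228, 0.974, -0.001], [0.974, -0.228, 0.0], [0.0, -0.001, -1.0]]
ft_force: [0.2, -0.8, -0.1]
finger_gap: 0.0
```

```bash
python3 - <<'E'
from h import *
snap('side','side1');snap('wrist','wrist1');snap('scene','scene1')
st=r.get_state();print(st['clock'],st['position'],st['tool_rot'].tolist(),st['joints'],st['finger_gap'])
s=load('side1');c=s['img'][190:340,270:430];cv2.imwrite('pics/c3.png',cv2.resize(c,None,fx=4,fy=4,interpolation=cv2.INTER_CUBIC))
E
```

```text
2.0 [ 0.44253762 -0.25424327  0.30104632] [[0.23669392463391178, 0.9715841008510631, -0.000566581704172457], [0.9715841915801509, -0.23669363791932277, 0.0005295659179202683], [0.0003804115414648765, -0.0006758268624775357, -0.9999996992725103]] [ 40.14634381  19.73240628 -17.73246432  97.69864095   6.57385713
  63.63147555   6.7692916 ] -0.00018871059264242713
```

View pics/side1.png

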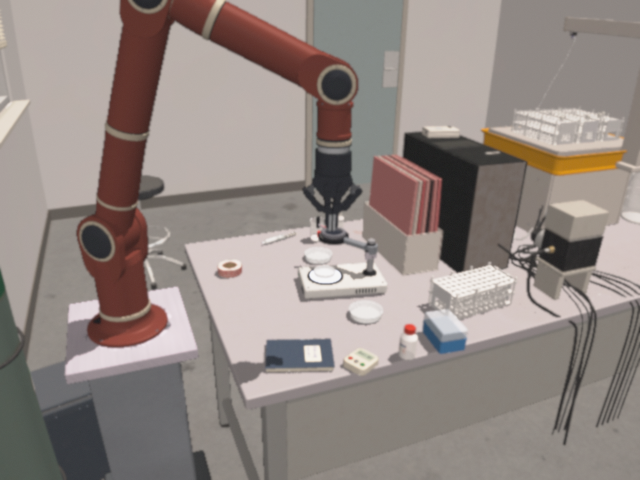

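View pics/wrist1.png

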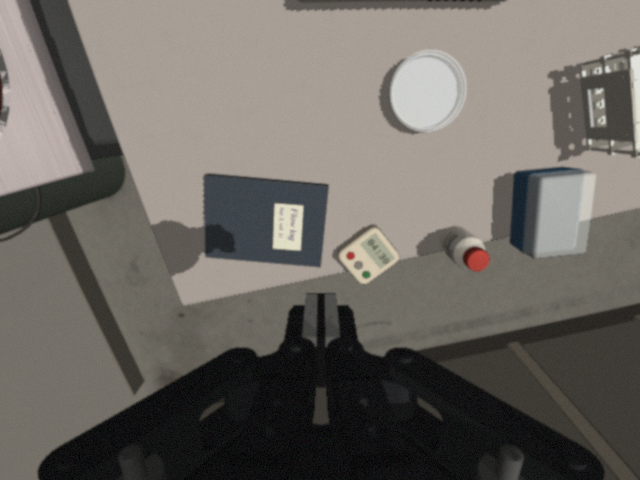

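Call:
{"fn": "step_arm", "kwargs": {"steps": [[2,0.6,0,0,0,0,0],[4,1.2,0,0,0,0,0],[4,1.2,0,0,0,0,0],[4,1.2,0,0,0,0,0],[4,1.2,0,0,0,0,0],[4,1.2,0,0,0,0,0],[4,1.2,0,0,0,0,0],[4,1.2,0,0,0,0,0],[4,1.2,0,0,0,0,0],[4,1.2,0,0,0,0,0],[4,1.2,0,0,0,0,0],[1,0.3,0,0,0,-0.1,0],[0,0,0,0,0,-0.14,0],[0,0,0,0,0,-0.14,0],[0,0,0,0,0,-0.14,0],[0,0,0,0,0,-0.14,0],[0,0,0,0,0,-0.14,0],[0,0,0,0,0,-0.04,0]]}}

```text
clock: 3.8
position: [0.6687, 0.1336, 0.3008]
tool_rot: [[-0.568, 0.823, -0.001], [0.823, 0.568, -0.0], [0.0, -0.001, -1.0]]
ft_force: [-0.3, -0.5, 0.0]
finger_gap: 0.0002
```

```bash
python3 - <<'E'
from h import *
snap('side','side2');snap('wrist','wrist2')
st=r.get_state();print(st['clock'],st['position'],st['tool_rot'].tolist(),st['joints'],st['finger_gap'])
E
```

```text
3.9 [0.66870744 0.1335742  0.30085702] [[-0.5658516186256661, 0.8245066703923857, -0.0008343723240706938], [0.8245070796305342, 0.5658514992944149, -0.0003954559275494615], [0.00014607478043438348, -0.0009117152649429263, -0.999999573718626]] [  2.54121199  38.63031695 -32.06014881  68.31438209  19.7787544
  78.34176416   6.75621433] -0.0001834304968447367
```

View pics/wrist2.png

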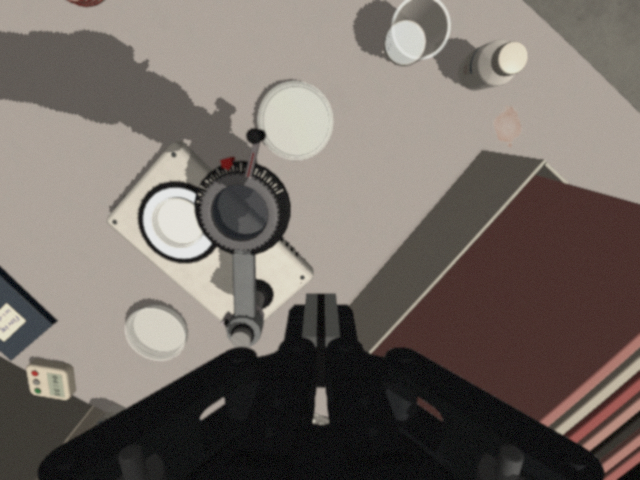

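View pics/side2.png

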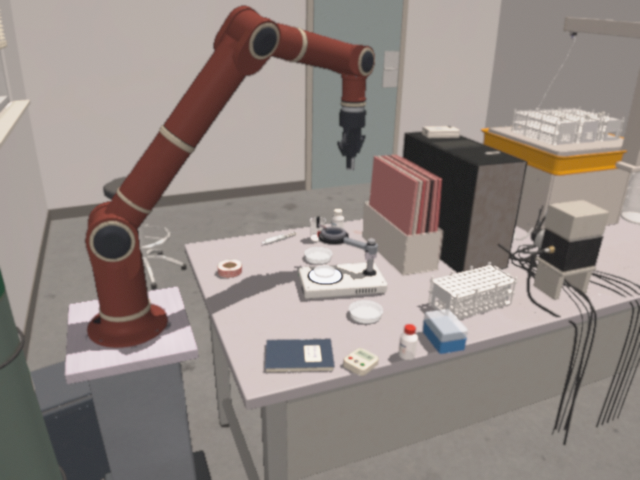

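```bash
python3 - <<'E'
from h import *
s=load('wrist2');c=s['img'][110:360,90:330];cv2.imwrite('pics/c4.png',cv2.resize(c[:150],None,fx=3.3,fy=3.3,interpolation=cv2.INTER_CUBIC));cv2.imwrite('pics/c5.png',cv2.resize(c[100:],None,fx=3.3,fy=3.3,interpolation=cv2.INTER_CUBIC))
E
```

```text
(no output)
```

View pics/c4.png

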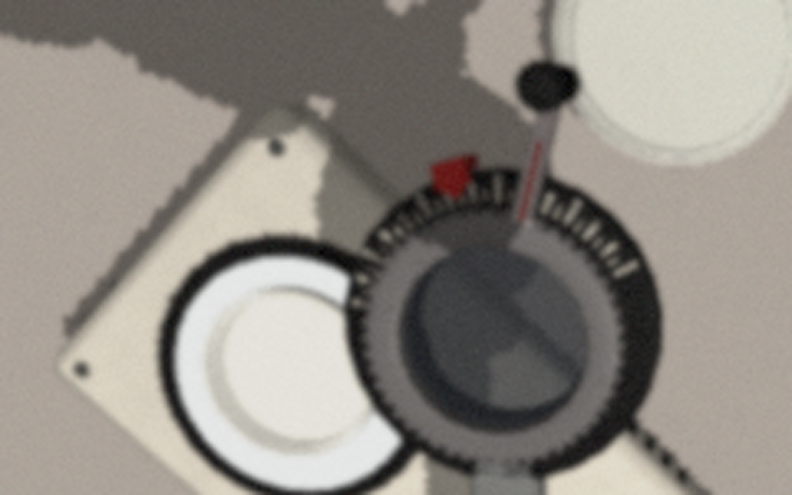

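View pics/c5.png

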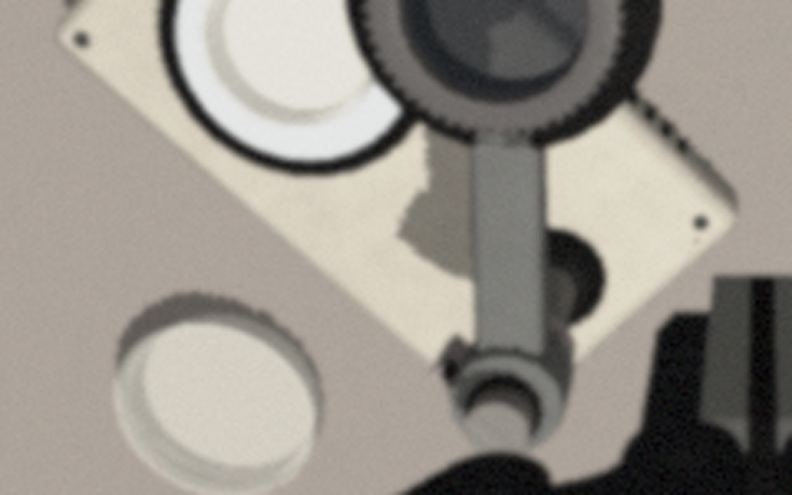

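```bash
cat > fit.py <<'E'
from h import *
from scipy.optimize import least_squares
def model(p):
    X,Y,yw,sw,rg,ix=p
    c=np.array([X,Y]);u=lambda a:np.array([np.cos(a),np.sin(a)])
    col=c+.13*u(yw); ad=yw+np.pi-sw; rc=col+.13*u(ad)
    P=lambda xy,z:np.array([*xy,z])
    return dict(stage=P(c,.038),col=P(col,.14),colb=P(col,.045),ring=P(rc,.132),house=P(rc,.121),knob=P(rc+.072*u(ad+rg),.154),
      ptr=P(rc+.0475*u(ad+rg),.132),idx=P(rc+.0475*u(ad+ix),.123),rc=P(rc,.121))
E
cat > f1.py <<'E'
from fit import *
S=load('scene0');W=load('wrist2')
a=lambda x,y:(190+x/4-.4,170+y/4-.4); b=lambda x,y:(90+x/3.3-.35,110+y/3.3-.35)
obs=[(S,'stage',a(482,330)),(S,'col',a(427,80)),(S,'ring',a(325,212)),(S,'knob',a(230,247)),
(W,'stage',b(300,368)),(W,'ring',b(495,336)),(W,'house',b(504,324)),(W,'knob',b(540,92)),(W,'ptr',b(527,192)),(W,'idx',b(452,197)),(W,'col',b(498,755))]
def res(p):
    m=model(p);return np.concatenate([proj(s,m[n])[0]-o for s,n,o in obs])
q=least_squares(res,[.543,.012,-.2,.76,-.3,.16],loss='soft_l1')
print(np.round(q.x,4),np.degrees(q.x[2:]))
e=res(q.x).reshape(-1,2)
for o,v in zip(obs,e):print(o[1],np.round(v,1))
for k,v in model(q.x).items():print(k,np.round(v,4))
E
python3 f1.py
```

```text
[ 0.5465  0.0144 -0.2319  0.7917 -0.2329  0.2819] [-13.28750542  45.36142364 -13.34559284  16.15256759]
stage [-1.2 -0.5]
col [-0.1  0.8]
ring [-1.8 -0.2]
knob [-0.2 -0.3]
stage [0.3 1.2]
ring [-0.3  2.7]
house [-0.5  3.6]
knob [-0.3 -0.8]
ptr [ 1.8 -4.1]
idx [-0.2 -7.4]
col [-0.8  2.1]
stage [0.5465 0.0144 0.038 ]
col [ 0.6731 -0.0155  0.14  ]
colb [ 0.6731 -0.0155  0.045 ]
ring [0.6054 0.0955 0.132 ]
house [0.6054 0.0955 0.121 ]
knob [0.5832 0.164  0.154 ]
ptr [0.5907 0.1407 0.132 ]
idx [0.5704 0.1276 0.123 ]
rc [0.6054 0.0955 0.121 ]
```

Call:
{"fn": "step_arm", "kwargs": {"steps": [[0,0,1.5,0,0,0,0],[0,0,2.5,0,0,0,0],[0,0,2.5,0,0,0,0],[0,0,2.5,0,0,0,0],[0,0,2.5,0,0,0,0],[0,0,2.5,0,0,0,0],[0,0,2.5,0,0,0,0],[0,0,1.5,0,0,0,0],[0,0,1.0,0,0,0,0],[0,0,0.5,0,0,0,0],[0,0,0,0,0,0,0]]}}

```text
clock: 5.0
position: [0.6689, 0.1338, 0.1064]
tool_rot: [[-0.568, 0.823, 0.0], [0.823, 0.568, 0.0], [-0.0, 0.0, -1.0]]
ft_force: [-0.6, 0.0, 0.1]
finger_gap: 0.0003
```

```bash
python3 - <<'E'
from h import *
snap('wrist','wrist3')
st=r.get_state();print(st['clock'],st['position'],st['tool_rot'].tolist(),st['ft_force'])
s=snap('scene','scene3');c=s['img'][110:310,170:390];cv2.imwrite('pics/c6.png',cv2.resize(c,None,fx=3,fy=3,interpolation=cv2.INTER_CUBIC))
E
```

```text
5.05 [0.66931054 0.13401406 0.10708372] [[-0.5676226093672583, 0.8232877956490295, 0.0013337430286024822], [0.8232887974529391, 0.5676225179956004, 0.0004827554530932246], [-0.00035961590343982467, 0.0013720786041003243, -0.999998994037847]] [ 0.34710611 -0.56461266 -0.03614654]
```

View pics/wrist3.png

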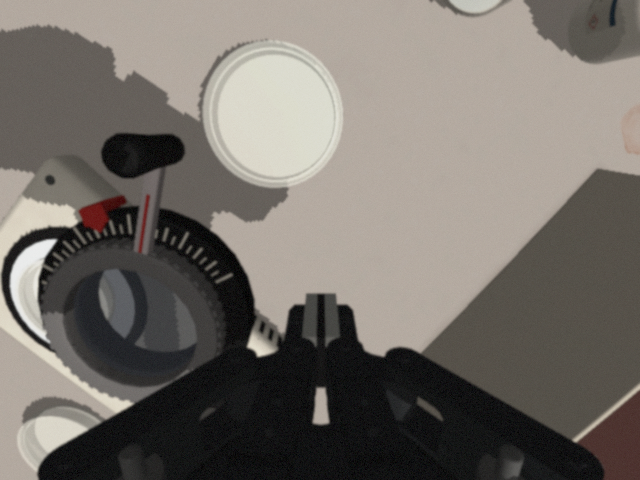

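View pics/c6.png

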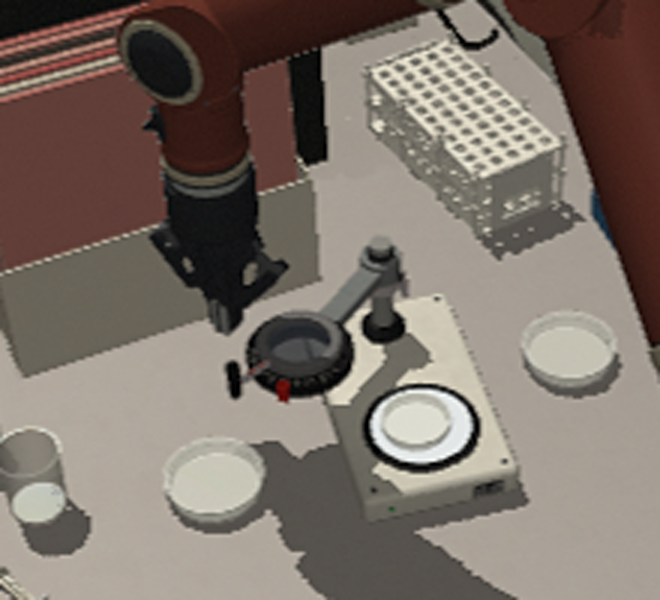

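Call:
{"fn": "step_arm", "kwargs": {"steps": [[0.25,-0.38,0,0,0,-0.03,0],[0.25,-0.38,0,0,0,-0.03,0],[0.25,-0.38,0,0,0,-0.03,0],[0.25,-0.38,0,0,0,-0.03,0],[0.25,-0.38,0,0,0,-0.03,0],[0.25,-0.38,0,0,0,-0.03,0],[0.25,-0.38,0,0,0,-0.03,0],[0.25,-0.38,0,0,0,-0.03,0],[0.25,-0.38,0,0,0,-0.03,0],[0.25,-0.38,0,0,0,-0.03,0]]}}

```text
clock: 6.1
position: [0.6239, 0.1268, 0.1065]
tool_rot: [[-0.787, 0.616, 0.001], [0.616, 0.787, 0.0], [-0.0, 0.001, -1.0]]
ft_force: [3.9, 0.7, 1.0]
finger_gap: 0.0001
```

```bash
python3 - <<'E'
from h import *
snap('wrist','wrist4')
st=r.get_state();print(st['clock'],st['position'],st['tool_rot'].tolist(),st['ft_force'],st['joints'])
E
```

```text
6.15 [0.62291548 0.12635824 0.1063862 ] [[-0.7878589538741743, 0.6158547530379919, -0.0010917695754046627], [0.6158553519929251, 0.7878591841242978, -0.00030234527658306], [0.0006739599112877802, -0.0009105775694734508, -0.9999993583130582]] [ 1.84460641  0.47382146 -0.48879652] [  5.39833322  45.36598288 -33.37536837  91.10634855  29.5020057
  52.63578605  13.56893045]
```

View pics/wrist4.png

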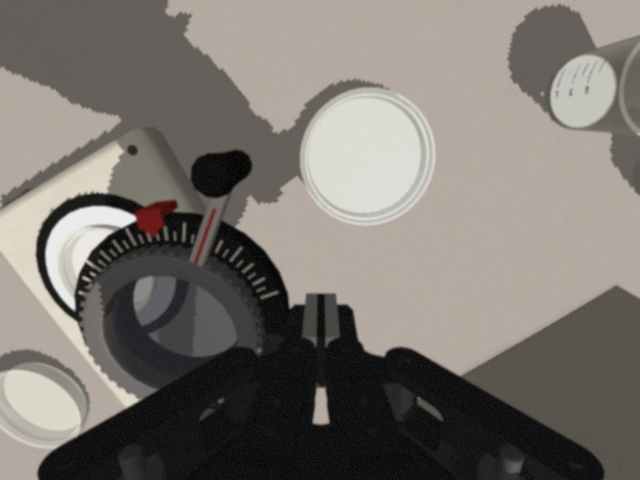

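Call:
{"fn": "step_arm", "kwargs": {"steps": [[0.25,-0.38,0,0,0,-0.03,0],[0.25,-0.38,0,0,0,-0.03,0],[0.25,-0.38,0,0,0,-0.03,0],[0.25,-0.38,0,0,0,-0.03,0],[0.25,-0.38,0,0,0,-0.03,0],[0.25,-0.38,0,0,0,-0.03,0],[0.25,-0.38,0,0,0,-0.03,0],[0.25,-0.38,0,0,0,-0.03,0],[0.25,-0.38,0,0,0,-0.03,0],[0.25,-0.38,0,0,0,-0.03,0],[0.25,-0.38,0,0,0,-0.03,0],[0.25,-0.38,0,0,0,-0.03,0],[0.25,-0.38,0,0,0,-0.03,0]]}}

```text
clock: 7.45
position: [0.5722, 0.0983, 0.1063]
tool_rot: [[-0.963, 0.271, -0.0], [0.271, 0.963, 0.0], [0.0, 0.0, -1.0]]
ft_force: [3.0, 2.2, 1.2]
finger_gap: 0.0003
```

```bash
python3 - <<'E'
from h import *
snap('wrist','wrist5')
st=r.get_state();print(st['clock'],st['position'],st['tool_rot'].tolist(),st['ft_force'],st['joints'])
s=snap('scene','scene5');c=s['img'][110:310,170:390];cv2.imwrite('pics/c7.png',cv2.resize(c,None,fx=3,fy=3,interpolation=cv2.INTER_CUBIC))
E
```

```text
7.5 [0.57133603 0.09746573 0.10613971] [[-0.9627001524117255, 0.2705653485325155, -0.0016759236017010928], [0.2705670498161854, 0.9627007266577632, -0.0008845599926813686], [0.0013740815864627066, -0.0013050157444011309, -0.9999982044152382]] [1.42601638 1.06796005 1.37983783] [ 11.88525661  42.94646795 -39.5461157  100.57541036  34.80456856
  49.50341685  30.69141009]
```

View pics/wrist5.png

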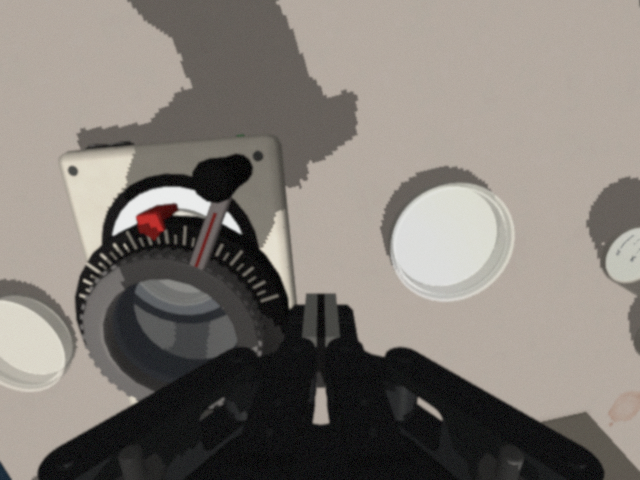

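View pics/c7.png

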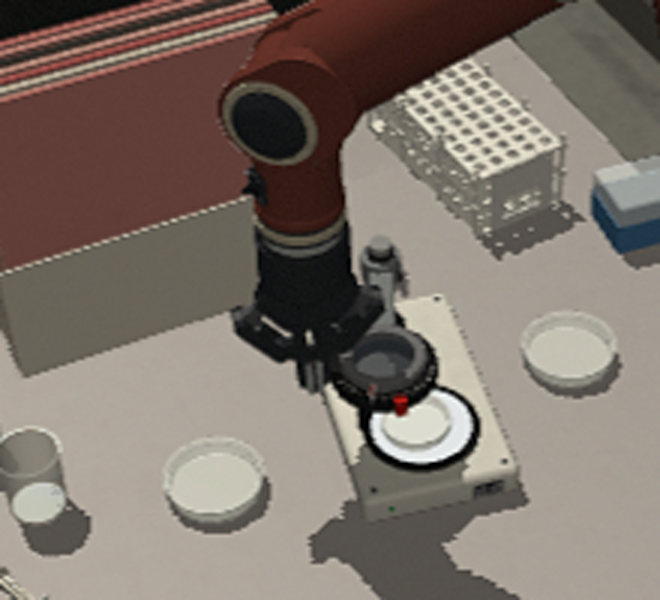

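```bash
python3 - <<'E'
from h import *
s=load('wrist5');
for uv,z in(((171,331),.132),((182,312),.121)):
    p=onz(s,uv,z);v=p[:2]-[.6731,-.0155];print(p,np.linalg.norm(v),np.degrees(np.arctan2(v[1],v[0])),'in at',166.7)
st=r.get_state();v=st['position'][:2]-[.6731,-.0155];print(np.linalg.norm(v),np.degrees(np.arctan2(v[1],v[0])))
E
```

```text
[0.55189519 0.04486943 0.132     ] 0.1354070667642383 153.52312120830754 in at 166.7
[0.54995176 0.04596291 0.121     ] 0.13763421905649437 153.4763549485388 in at 166.7
0.15200169021508061 131.92558603756788
```

Call:
{"fn": "step_arm", "kwargs": {"steps": [[0.25,-0.38,0,0,0,-0.03,0],[0.25,-0.38,0,0,0,-0.03,0],[0.25,-0.38,0,0,0,-0.03,0],[0.25,-0.38,0,0,0,-0.03,0],[0.25,-0.38,0,0,0,-0.03,0],[0.25,-0.38,0,0,0,-0.03,0],[0.08,-0.13,0,0,0,-0.01,0],[0.08,-0.13,0,0,0,-0.01,0]]}}

```text
clock: 8.35
position: [0.5511, 0.0765, 0.1063]
tool_rot: [[-0.997, 0.076, -0.001], [0.076, 0.997, 0.0], [0.001, 0.0, -1.0]]
ft_force: [1.0, 2.5, 0.7]
finger_gap: 0.0
```

Call:
{"fn": "step_arm", "kwargs": {"steps": [[0.08,-0.13,0,0,0,-0.01,0],[0.08,-0.13,0,0,0,-0.01,0]]}}

```text
clock: 8.55
position: [0.5495, 0.0743, 0.1063]
tool_rot: [[-0.998, 0.056, -0.0], [0.056, 0.998, 0.0], [0.0, 0.0, -1.0]]
ft_force: [1.8, 2.6, 1.0]
finger_gap: 0.0001
```

Call:
{"fn": "step_arm", "kwargs": {"steps": [[0.08,-0.13,0,0,0,-0.01,0],[0.08,-0.13,0,0,0,-0.01,0]]}}

```text
clock: 8.75
position: [0.5477, 0.0718, 0.1063]
tool_rot: [[-0.999, 0.036, -0.0], [0.036, 0.999, 0.0], [0.0, 0.0, -1.0]]
ft_force: [1.1, 3.5, 1.1]
finger_gap: -0.0001
```

Call:
{"fn": "step_arm", "kwargs": {"steps": [[0.06,-0.1,0,0,0,-0.008,0]]}}

```text
clock: 8.85
position: [0.547, 0.0707, 0.1063]
tool_rot: [[-1.0, 0.028, -0.001], [0.028, 1.0, 0.0], [0.001, 0.0, -1.0]]
ft_force: [1.0, 3.8, 1.0]
finger_gap: 0.0003
```

Call:
{"fn": "step_arm", "kwargs": {"steps": [[0.06,-0.1,0,0,0,-0.008,0]]}}

```text
clock: 8.95
position: [0.5463, 0.0697, 0.1063]
tool_rot: [[-1.0, 0.02, -0.001], [0.02, 1.0, 0.0], [0.001, 0.0, -1.0]]
ft_force: [0.7, 2.9, 0.8]
finger_gap: 0.0001
```

Call:
{"fn": "step_arm", "kwargs": {"steps": [[0.06,-0.1,0,0,0,-0.008,0]]}}

```text
clock: 9.05
position: [0.5459, 0.0691, 0.1064]
tool_rot: [[-1.0, 0.012, -0.0], [0.012, 1.0, 0.001], [0.0, 0.001, -1.0]]
ft_force: [1.2, 4.7, 0.5]
finger_gap: 0.0002
```

Call:
{"fn": "step_arm", "kwargs": {"steps": [[0.06,-0.1,0,0,0,-0.008,0]]}}

```text
clock: 9.15
position: [0.5455, 0.0686, 0.1065]
tool_rot: [[-1.0, 0.004, 0.001], [0.004, 1.0, 0.002], [-0.001, 0.002, -1.0]]
ft_force: [1.3, 4.4, 0.6]
finger_gap: -0.0001
```

Call:
{"fn": "step_arm", "kwargs": {"steps": [[0.04,-0.06,0,0,0,-0.005,0]]}}

```text
clock: 9.25
position: [0.5453, 0.0683, 0.1066]
tool_rot: [[-1.0, -0.001, 0.001], [-0.001, 1.0, 0.002], [-0.001, 0.002, -1.0]]
ft_force: [2.3, 5.7, 0.4]
finger_gap: 0.0
```

Call:
{"fn": "step_arm", "kwargs": {"steps": [[0.04,-0.06,0,0,0,-0.005,0]]}}

```text
clock: 9.35
position: [0.5451, 0.068, 0.1067]
tool_rot: [[-1.0, -0.007, 0.002], [-0.007, 1.0, 0.003], [-0.002, 0.003, -1.0]]
ft_force: [1.5, 5.7, -0.4]
finger_gap: -0.0001
```

Call:
{"fn": "step_arm", "kwargs": {"steps": [[0.05,-0.1,0,0,0,0,0],[0,0,0,0,0,0,0]]}}

```text
clock: 9.55
position: [0.5449, 0.0677, 0.1068]
tool_rot: [[-1.0, -0.007, 0.002], [-0.007, 1.0, 0.004], [-0.002, 0.004, -1.0]]
ft_force: [2.2, 5.8, -1.7]
finger_gap: 0.0
```

Call:
{"fn": "step_arm", "kwargs": {"steps": [[0.05,-0.1,0,0,0,0,0],[0,0,0,0,0,0,0]]}}

```text
clock: 9.75
position: [0.5447, 0.0672, 0.1069]
tool_rot: [[-1.0, -0.007, 0.003], [-0.007, 1.0, 0.005], [-0.003, 0.005, -1.0]]
ft_force: [2.1, 7.2, -0.7]
finger_gap: -0.0003
```

Call:
{"fn": "step_arm", "kwargs": {"steps": [[0.05,-0.1,0,0,0,0,0],[0,0,0,0,0,0,0]]}}

```text
clock: 9.95
position: [0.5444, 0.0668, 0.1071]
tool_rot: [[-1.0, -0.007, 0.004], [-0.007, 1.0, 0.006], [-0.004, 0.006, -1.0]]
ft_force: [2.7, 7.9, -0.6]
finger_gap: -0.0003
```

```bash
python3 - <<'E'
from h import *
s=snap('wrist','wrist6')
st=r.get_state();print(st['clock'],st['position'],st['ft_force'])
s=snap('scene','scene6');c=s['img'][150:310,210:390];cv2.imwrite('pics/c8.png',cv2.resize(c,None,fx=4,fy=4,interpolation=cv2.INTER_CUBIC))
E
```

```text
10.0 [0.54444068 0.06682432 0.10703931] [ 2.52609876  7.24001137 -0.9121536 ]
```

View pics/wrist6.png

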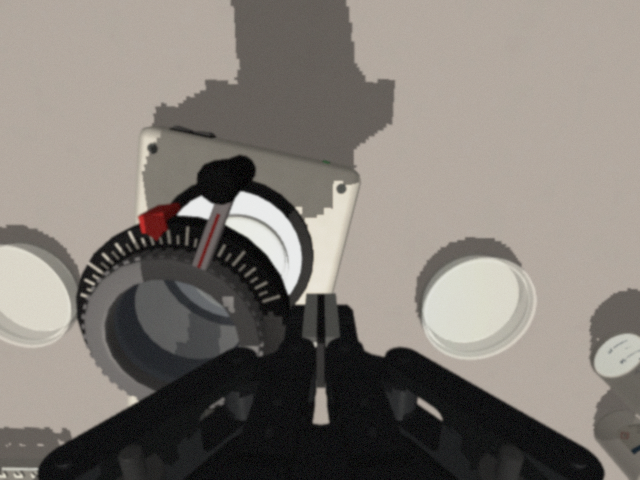

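View pics/c8.png

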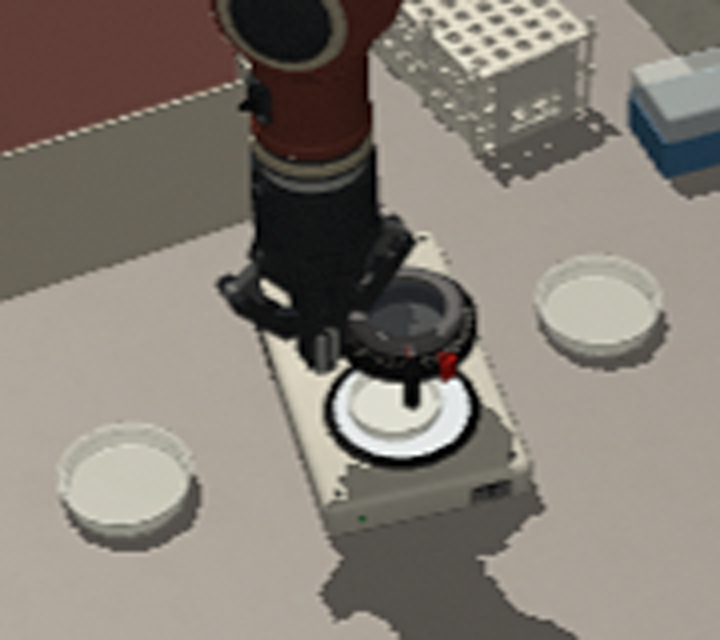

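Call:
{"fn": "step_arm", "kwargs": {"steps": [[0,0.5,0,0,0,0,0],[0,1.5,0,0,0,0,0],[0,2,0,0,0,0,0],[0,1.5,-2,0,0,0,0],[0,0,-4,0,0,0,0],[0,0,-4,0,0,0,0],[0,0,-4,0,0,0,0],[0,0,-4,0,0,0,0],[0,0,0,0,0,0,0],[0,0,0,0,0,0,0]]}}

```text
clock: 11.05
position: [0.5423, 0.1177, 0.2865]
tool_rot: [[-1.0, -0.005, -0.0], [-0.005, 1.0, -0.003], [0.0, -0.003, -1.0]]
ft_force: [-0.7, -0.1, -1.3]
finger_gap: -0.0002
```

```bash
python3 - <<'E'
from h import *
s=snap('wrist','wrist7');c=s['img'][60:360,60:340];cv2.imwrite('pics/w7.png',cv2.resize(c,None,fx=2,fy=2,interpolation=cv2.INTER_CUBIC))
st=r.get_state();print(st['clock'],st['position'],st['ft_force'],st['tool_rot'].tolist())
s=snap('scene','scene7');c=s['img'][150:310,210:390];cv2.imwrite('pics/c9.png',cv2.resize(c,None,fx=4,fy=4,interpolation=cv2.INTER_CUBIC))
s=snap('side','side7');c=s['img'][190:340,270:430];cv2.imwrite('pics/c10.png',cv2.resize(c,None,fx=4,fy=4,interpolation=cv2.INTER_CUBIC))
E
```

```text
11.1 [0.54186754 0.11726959 0.28527432] [-0.39656881 -0.42335397 -0.26835985] [[-0.9999854088126433, -0.004674110936221699, -0.002708292592470174], [-0.0046655236417267295, 0.9999840968421468, -0.0031684305175350806], [0.0027230591177982624, -0.0031557486832528747, -0.999991313061913]]
```

View pics/w7.png

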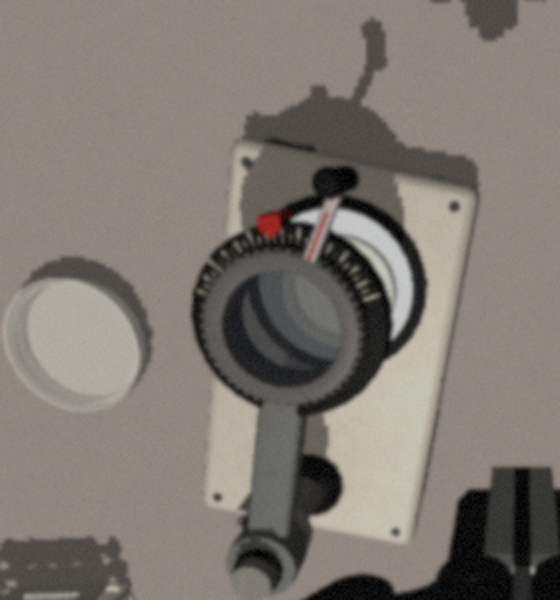

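View pics/c9.png

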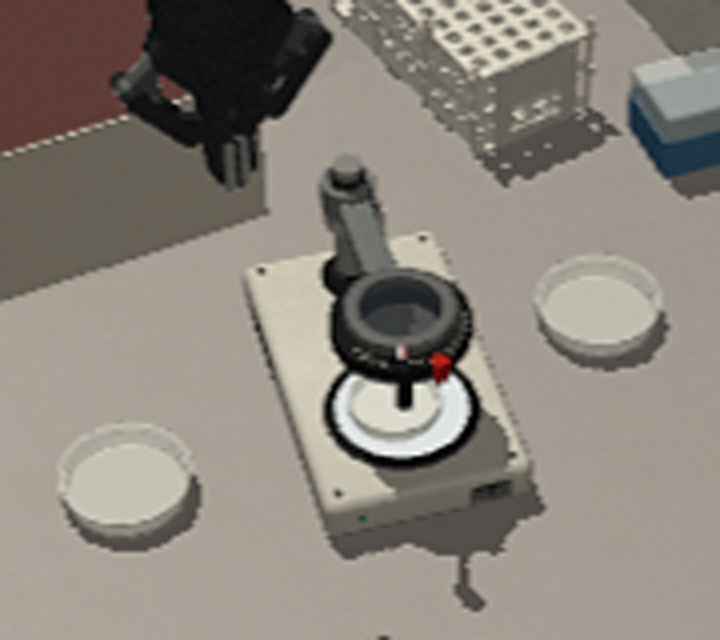

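View pics/c10.png

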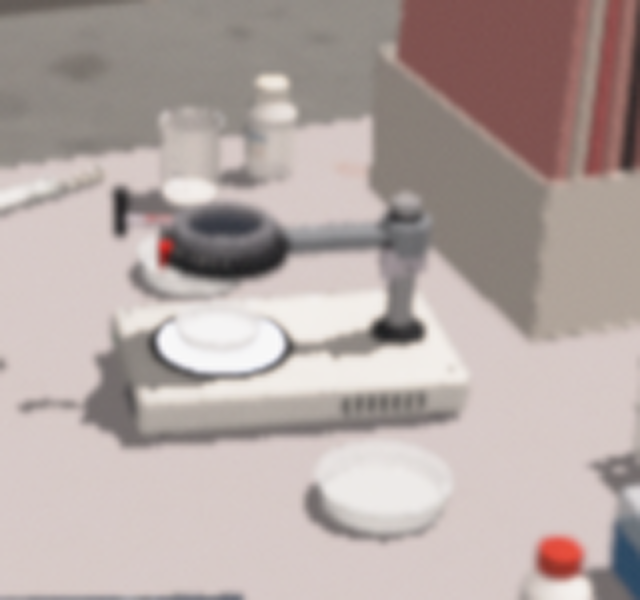

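```bash
cat > f2.py <<'E'
from fit import *
S=load('scene7');W=load('wrist7');Z=load('side7')
a=lambda x,y:(210+x/4-.4,150+y/4-.4); b=lambda x,y:(60+x/2-.25,60+y/2-.25);c=lambda x,y:(270+x/4-.4,190+y/4-.4)
def full(p):
    m=model(p[:6]);d=p[6];X,Y,w=p[:3];R=np.array([[np.cos(w),-np.sin(w)],[np.sin(w),np.cos(w)]])
    for n,q in dict(fm=(-.07+d,-.07+d),fp=(-.07+d,.07-d),rm=(.165-d,-.07+d),rp=(.165-d,.07-d)).items(): m[n]=np.array([*(R@q+[X,Y]),.035])
    return m
obs=[(W,'fm',b(246,162)),(W,'fp',b(455,206)),(W,'rp',b(396,532)),(W,'rm',b(217,497)),
(S,'fp',a(337,492)),(S,'fm',a(513,455)),(S,'rm',a(422,237)),(S,'rp',a(261,271)),
(S,'stage',a(403,407)),(Z,'stage',c(221,340)),(S,'col',a(347,162)),(Z,'col',c(405,200)),
(W,'ring',b(286,324)),(W,'house',b(292,320)),(S,'ring',a(403,308)),(Z,'ring',c(228,224)),
(W,'knob',b(330,184)),(S,'knob',a(405,383)),(Z,'knob',c(121,190)),(W,'ptr',b(320,228)),(W,'idx',b(272,228))]
def mk(o):
    def res(p):
        m=full(p[:7]);sh={id(S):p[7:9],id(W):p[9:11],id(Z):p[11:13]}
        return np.concatenate([proj(s,m[n])[0]+sh[id(s)]-q for s,n,q in o]+[p[7:]/2])
    return res
if __name__=='__main__':
    f=mk(obs)
    q=least_squares(f,[.546,.014,-.23,0,-.3,.16,.01]+[0]*6,loss='soft_l1')
    print(np.round(q.x,4),np.degrees(q.x[2:6]))
    e=f(q.x)[:2*len(obs)].reshape(-1,2)
    for o,v in zip(obs,e):print(o[1],np.round(v,1))
    for k,v in full(q.x[:7]).items():print(k,np.round(v,4))
E
python3 f2.py
```

```text
[ 0.5446  0.013  -0.2056  0.0069 -0.2282  0.2935  0.0118  0.5327 -0.4533
 -0.5662  0.6127  0.7322  0.7448] [-11.78285751   0.39757436 -13.07215866  16.8190348 ]
fm [ 0.4 -0.5]
fp [ 0.1 -0.4]
rp [ 0.  -0.3]
rm [ 0.3 -0.2]
fp [0.6 0.6]
fm [0.3 0.1]
rm [0.2 0.4]
rp [0.1 0.1]
stage [-0.1  0.1]
stage [0.1 0.5]
col [-0.   0.4]
col [0.5 0.3]
ring [-0.9  3.1]
house [-0.   1.9]
ring [-1.  -0.5]
ring [-0.9 -0.6]
knob [-0.6 -0.8]
knob [-0.4 -4.5]
knob [-0.  -0.4]
ptr [0.9 2.3]
idx [-0.1 -4.1]
stage [0.5446 0.013  0.038 ]
col [ 0.6719 -0.0135  0.14  ]
colb [ 0.6719 -0.0135  0.045 ]
ring [0.5448 0.0139 0.132 ]
house [0.5448 0.0139 0.121 ]
knob [0.4797 0.0446 0.154 ]
ptr [0.5019 0.0342 0.132 ]
idx [0.4975 0.0101 0.123 ]
rc [0.5448 0.0139 0.121 ]
fm [ 0.4758 -0.032   0.035 ]
fp [0.4996 0.0818 0.035 ]
rm [ 0.6827 -0.0752  0.035 ]
rp [0.7064 0.0387 0.035 ]
```

Call:
{"fn": "step_arm", "kwargs": {"steps": [[2,-1.5,0,0,0,0.11,0],[0,0,0,0,0,0.11,0],[0,0,0,0,0,0.11,0],[0,0,0,0,0,0.11,0],[0,0,0,0,0,0,0]]}}

```text
clock: 11.7
position: [0.5221, 0.1028, 0.2851]
tool_rot: [[-0.907, 0.421, -0.003], [0.421, 0.907, -0.001], [0.002, -0.003, -1.0]]
ft_force: [0.4, 0.3, -0.0]
finger_gap: 0.0003
```

```bash
python3 - <<'E'
from h import *
st=r.get_state();print(st['clock'],st['position'],st['tool_rot'].tolist())
R=st['tool_rot'];print(R.T@(np.array([.4924,.0718,.130])-st['position'])*100, np.degrees(np.arctan2(R[1,0],R[0,0])))
E
```

```text
11.7 [0.52214669 0.10284073 0.28507063] [[-0.9070156317336973, 0.4210869815058402, -0.002897895274525835], [0.42109214261206707, 0.9070166865440235, -0.0014621084362872836], [0.002012764541781522, -0.0025464361372178495, -0.9999947322070744]]
[ 1.35975839 -4.02855258 15.52013963] 155.09638788468774
```

Call:
{"fn": "step_arm", "kwargs": {"steps": [[0.7,-2,0,0,0,0,0],[0.7,-2,0,0,0,0,0],[0,0,2.5,0,0,0,0],[0,0,3,0,0,0,0],[0,0,3,0,0,0,0],[0,0,2.5,0,0,0,0],[0,0,0,0,0,0,0],[0,0,0,0,0,0,0]]}}

```text
clock: 12.5
position: [0.4932, 0.0732, 0.1762]
tool_rot: [[-0.908, 0.42, -0.001], [0.42, 0.908, 0.0], [0.001, -0.0, -1.0]]
ft_force: [0.4, -0.4, 0.7]
finger_gap: 0.0002
```

```bash
python3 - <<'E'
from h import *
s=snap('wrist','wrist8')
st=r.get_state();print(st['clock'],st['position'],st['ft_force'])
R=st['tool_rot'];print(R.T@(np.array([.4924,.0718,.130])-st['position'])*100)
E
```

```text
12.55 [0.49393916 0.07343293 0.17703051] [ 0.42167435  0.76795676 -0.11745115]
[ 0.07346629 -0.21774358  4.70278988]
```

View pics/wrist8.png

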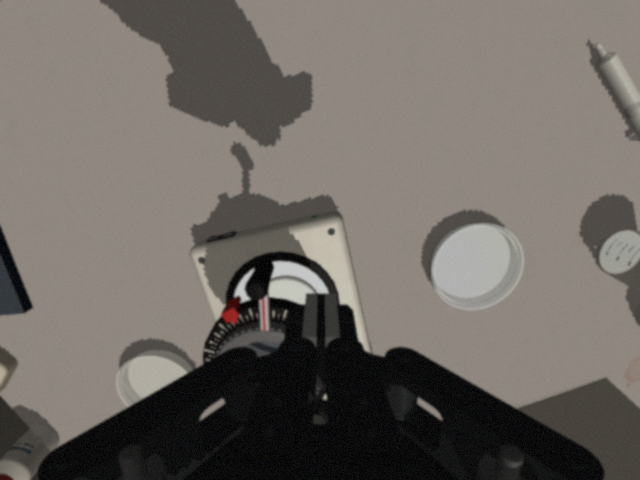

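Call:
{"fn": "step_arm", "kwargs": {"steps": [[0,0,1.5,0,0,0,0],[0,0,1.5,0,0,0,0],[0,0,1,0,0,0,0],[0,0,0.6,0,0,0,0],[0,0,0,0,0,0,0]]}}

```text
clock: 13.05
position: [0.4935, 0.073, 0.1303]
tool_rot: [[-0.907, 0.421, -0.0], [0.421, 0.907, 0.0], [0.0, -0.0, -1.0]]
ft_force: [0.0, 0.4, 0.8]
finger_gap: 0.0001
```

```bash
python3 - <<'E'
from h import *
s=snap('wrist','wrist9')
st=r.get_state();print(st['clock'],st['position'],st['ft_force'])
s=snap('scene','scene9');c=s['img'][150:310,210:390];cv2.imwrite('pics/c11.png',cv2.resize(c,None,fx=4,fy=4,interpolation=cv2.INTER_CUBIC))
E
```

```text
13.1 [0.49369219 0.07316281 0.13071931] [-0.47582149  0.51909503  0.84568972]
```

View pics/wrist9.png

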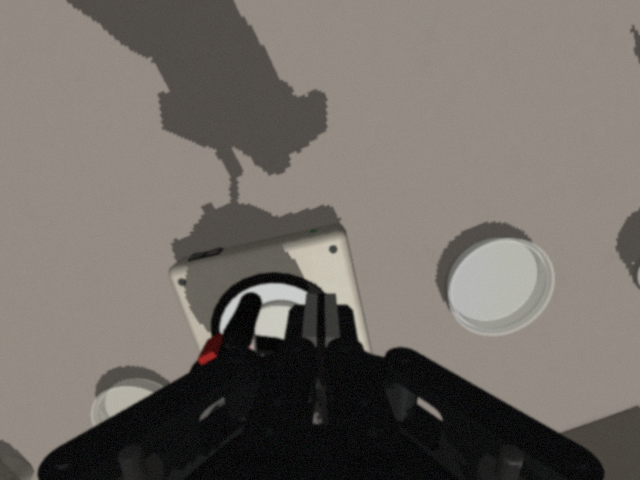

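View pics/c11.png

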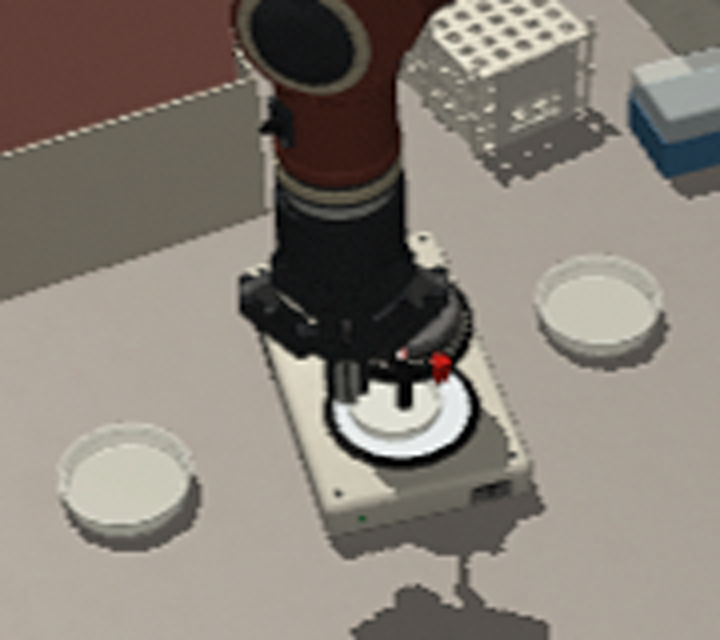

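Call:
{"fn": "step_arm", "kwargs": {"steps": [[0.1,-0.22,0,0,0,-0.03,0],[0.1,-0.22,0,0,0,-0.03,0],[0.1,-0.22,0,0,0,-0.03,0],[0.1,-0.22,0,0,0,-0.03,0],[0.1,-0.22,0,0,0,-0.03,0],[0.1,-0.22,0,0,0,-0.03,0],[0.1,-0.22,0,0,0,-0.03,0],[0.1,-0.22,0,0,0,-0.03,0],[0.1,-0.22,0,0,0,-0.03,0],[0.1,-0.22,0,0,0,-0.03,0],[0.1,-0.22,0,0,0,-0.03,0],[0.1,-0.22,0,0,0,-0.03,0]]}}

```text
clock: 14.35
position: [0.4748, 0.0508, 0.1304]
tool_rot: [[-0.997, 0.072, 0.0], [0.072, 0.997, 0.0], [-0.0, 0.0, -1.0]]
ft_force: [-0.4, 0.8, 0.4]
finger_gap: 0.0
```

```bash
python3 - <<'E'
from h import *
s=snap('wrist','wrist10')
st=r.get_state();print(st['clock'],st['position'],st['ft_force'],st['tool_rot'][:2,0])
s=snap('scene','scene10');c=s['img'][150:310,210:390];cv2.imwrite('pics/c12.png',cv2.resize(c,None,fx=4,fy=4,interpolation=cv2.INTER_CUBIC))
E
```

```text
14.4 [0.47449346 0.05018654 0.13019605] [-0.56968999 -0.04967942  0.383483  ] [-0.99739853  0.07208182]
```

View pics/wrist10.png

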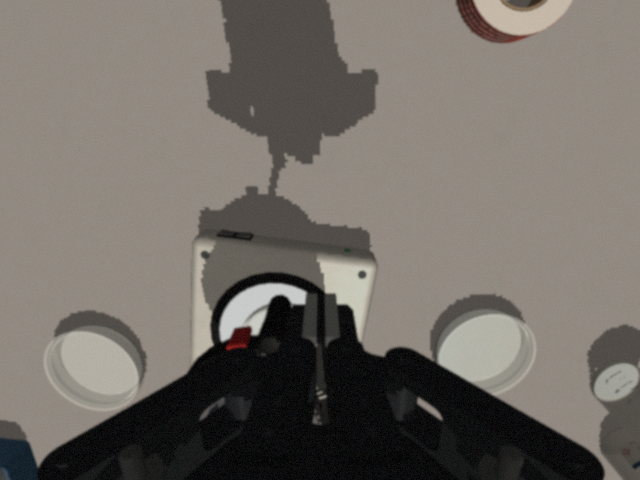

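View pics/c12.png

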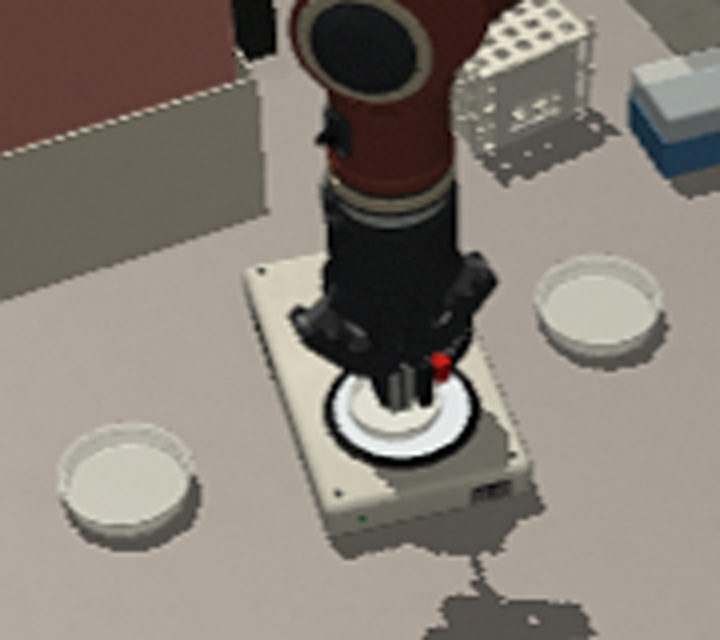

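```bash
python3 - <<'E'
from h import *
s=load('scene10');c=s['img'][225:265,290:340];cv2.imwrite('pics/c13.png',cv2.resize(c,None,fx=14,fy=14,interpolation=cv2.INTER_CUBIC))
rc=np.array([.5448,.0139])
for th in(155,160,165,170,175,180,184.7):
    u=np.array([np.cos(np.radians(th)),np.sin(np.radians(th))]);k=rc+.072*u
    print(th,proj(s,[[*k,.118],[*k,.154]]).round(1).tolist(), ((proj(s,[*k,.118])-[290,225]+.5)*14).round(0))
E
```

```text
155 [[310.2, 251.5], [310.1, 241.3]] [[290. 378.]]
160 [[312.8, 251.3], [312.7, 241.1]] [[326. 375.]]
165 [[315.3, 250.9], [315.2, 240.8]] [[362. 370.]]
170 [[317.8, 250.4], [317.8, 240.2]] [[396. 363.]]
175 [[320.2, 249.7], [320.2, 239.6]] [[430. 353.]]
180 [[322.5, 248.9], [322.5, 238.8]] [[462. 342.]]
184.7 [[324.6, 248.0], [324.6, 237.9]] [[491. 329.]]
```

View pics/c13.png

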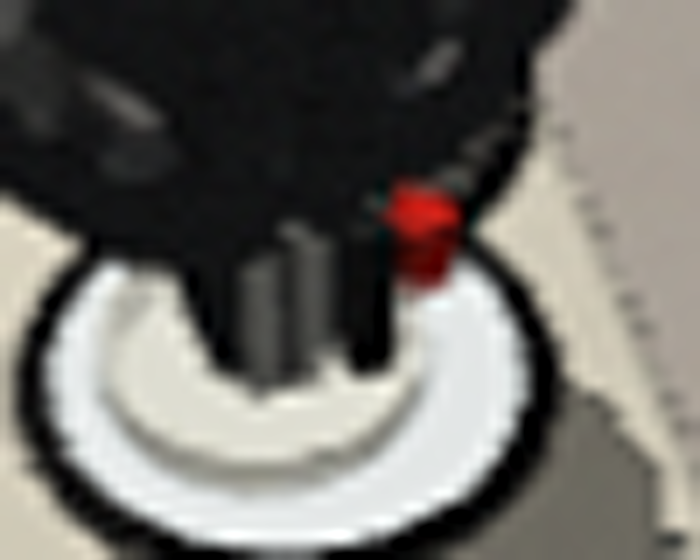

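Call:
{"fn": "step_arm", "kwargs": {"steps": [[0.1,-0.22,0,0,0,-0.03,0],[0.1,-0.22,0,0,0,-0.03,0],[0.1,-0.22,0,0,0,-0.03,0],[0.1,-0.22,0,0,0,-0.03,0],[0.1,-0.22,0,0,0,-0.03,0],[0.1,-0.22,0,0,0,-0.03,0],[0.1,-0.22,0,0,0,-0.03,0],[0.1,-0.22,0,0,0,-0.03,0],[0.06,-0.14,0,0,0,-0.02,0],[0,0,0,0,0,0,0],[0,0,0,0,0,0,0]]}}

```text
clock: 15.55
position: [0.4672, 0.0314, 0.1303]
tool_rot: [[-0.983, -0.184, 0.0], [-0.184, 0.983, -0.0], [-0.0, -0.0, -1.0]]
ft_force: [-1.2, 0.3, 0.5]
finger_gap: 0.0
```

```bash
python3 - <<'E'
from h import *
s=snap('wrist','wrist11')
st=r.get_state();print(st['clock'],st['position'],st['ft_force'],st['tool_rot'][:2,0])
s=snap('scene','scene11');c=s['img'][225:265,290:340];cv2.imwrite('pics/c14.png',cv2.resize(c,None,fx=14,fy=14,interpolation=cv2.INTER_CUBIC))
v=st['position'][:2]-[.5448,.0139];print(np.linalg.norm(v),np.degrees(np.arctan2(v[1],v[0])))
E
```

```text
15.6 [0.46726    0.0314448  0.13034813] [-0.10179383 -0.84736975  0.15520894] [-0.98292208 -0.18402213]
0.07950013902806136 167.25050352649995
```

View pics/c14.png

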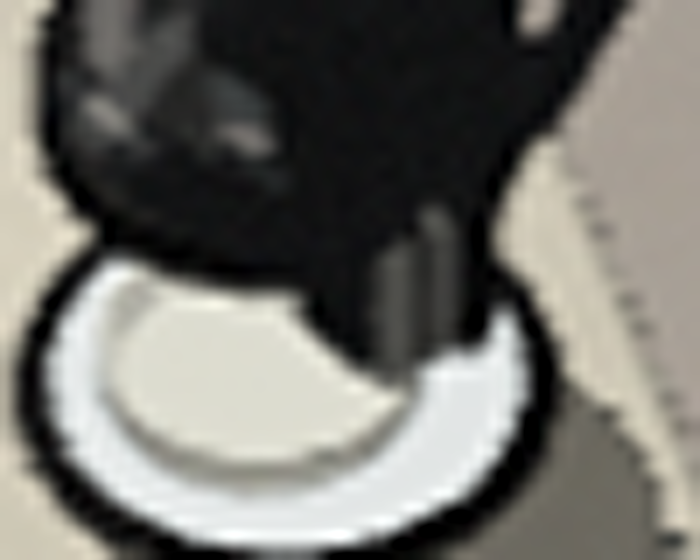

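Call:
{"fn": "step_arm", "kwargs": {"steps": [[0,0.3,0,0,0,0,0],[0,1,0,0,0,0,0],[0,1.2,-1,0,0,0,0],[0,0.5,-3,0,0,0,0],[0,1,-3,0,0,0,0],[-1.5,1,-3,0,0,0.05,0],[-2,1,-2,0,0,0.05,0],[-2,1,-2,0,0,0.05,0],[-2,1,-1,0,0,0.05,0],[0,0,0,0,0,0,0],[0,0,0,0,0,0,0]]}}

```text
clock: 16.75
position: [0.5288, 0.1197, 0.2805]
tool_rot: [[-1.0, 0.012, -0.001], [0.012, 1.0, 0.0], [0.001, 0.0, -1.0]]
ft_force: [-0.4, -0.5, 0.4]
finger_gap: -0.0001
```

```bash
python3 - <<'E'
from h import *
s=snap('wrist','wrist12');c=s['img'][60:360,60:340];cv2.imwrite('pics/w12.png',cv2.resize(c,None,fx=2,fy=2,interpolation=cv2.INTER_CUBIC))
st=r.get_state();print(st['clock'],st['position'],st['ft_force'],st['tool_rot'][:2,0])
E
```

```text
16.8 [0.5284615  0.118874   0.28003203] [-0.14637975  0.33982762 -0.14551419] [-0.99992001  0.0125461 ]
```

View pics/w12.png

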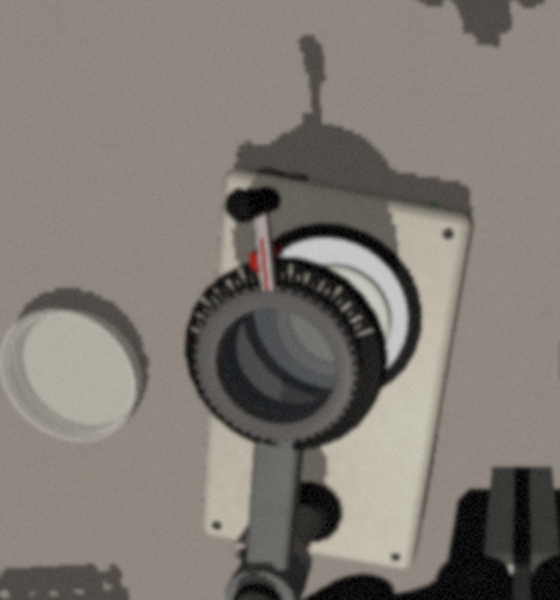

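Call:
{"fn": "step_arm", "kwargs": {"steps": [[-1,-2.2,0,0,0,0,0],[-1,-2.2,0,0,0,0,0],[-1,-2.2,0,0,0,0,0],[-1.2,-2.2,0,0,0,0,0],[-1.1,-2,0,0,0,0,0],[0,0,2,0,0,0,0],[0,0,3,0,0,0,0],[0,0,3,0,0,0,0],[0,0,1.5,0,0,0,0],[0,0,0,0,0,0,0],[0,0,0,0,0,0,0]]}}

```text
clock: 17.9
position: [0.5814, 0.01, 0.1861]
tool_rot: [[-1.0, 0.014, 0.001], [0.014, 1.0, 0.001], [-0.001, 0.001, -1.0]]
ft_force: [-0.7, 0.2, 0.6]
finger_gap: 0.0001
```

```bash
python3 - <<'E'
from h import *
s=snap('wrist','wrist13')
st=r.get_state();print(st['clock'],st['position'],st['ft_force'],st['tool_rot'][:2,0],np.array(s['pose'])[:3,3])
c=s['img'][60:260,220:420];cv2.imwrite('pics/w13.png',cv2.resize(c,None,fx=3,fy=3,interpolation=cv2.INTER_CUBIC))
E
```

```text
17.95 [0.58189051 0.01023268 0.18676647] [0.50771741 0.93859713 0.44516582] [-0.99989237  0.01448406] [0.50082898 0.01263118 0.32905666]
```

View pics/wrist13.png

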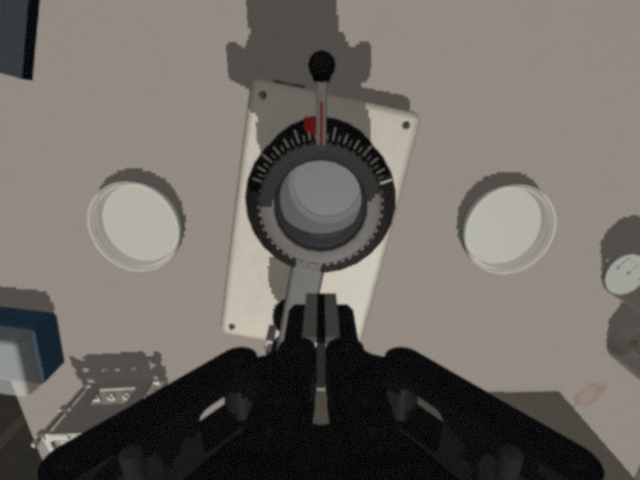

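View pics/w13.png

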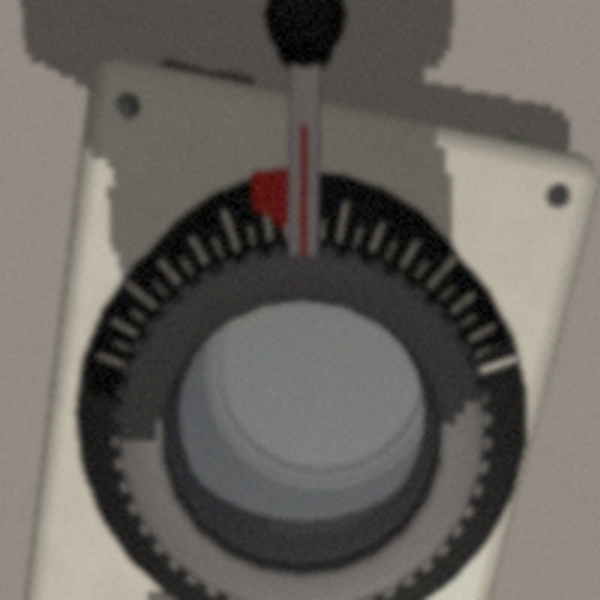

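```bash
python3 - <<'E'
from h import *
s=load('wrist13')
im=s['img'].astype(int);b,g,rr=im[...,0],im[...,1],im[...,2]
red=(rr-np.maximum(b,g)>35);red[:, :]&=True
ys,xs=np.nonzero(red[90:160,280:350]);ys+=90;xs+=280
for y in range(ys.min(),ys.max()+1):
    print(y,xs[ys==y], (rr-np.maximum(b,g))[y,318:326])
E
```

```text
103 [321] [ 7 14 32 43 30 15  8  6]
104 [320 321] [ 7 14 36 45 29 15  8  5]
105 [320 321] [ 7 15 36 46 31 14  8  7]
106 [321] [ 6 15 33 46 32 16  8  4]
107 [321] [ 6 15 35 46 30 15  8  5]
108 [321] [ 6 15 34 44 31 13  7  4]
109 [321] [ 6 14 31 44 30 12  8  6]
110 [321] [ 6 14 34 44 29 14  8  6]
111 [321] [ 7 16 33 46 29 14  9  5]
112 [321] [ 7 15 32 44 29 15  6  6]
113 [321] [ 6 15 33 45 33 16  6  6]
114 [321] [ 8 16 32 44 33 14  7  7]
115 [321] [ 7 14 34 43 29 14  6  5]
116 [321] [ 8 14 33 46 30 14  8  4]
117 [307 308 309 310 311 312 313 314 315 321] [ 8 13 32 45 28 12  6  4]
118 [304 305 306 307 308 309 310 311 312 313 314 315 321] [ 6 17 32 46 28 15  6  6]
119 [304 305 306 307 308 309 310 311 312 313 314 315 321] [ 7 16 31 48 32 15  7  4]
120 [304 305 306 307 308 309 310 311 312 313 314 315 321] [ 7 14 32 46 31 12  5  4]
121 [304 305 306 307 308 309 310 311 312 313 314 315 321] [ 7 14 35 43 30 13  8  5]
122 [304 305 306 307 308 309 310 311 312 313 314 315 321] [ 8 13 33 50 32 14  7  5]
123 [304 305 306 307 308 309 310 311 312 313 314 315 321] [ 8 16 34 46 28 14  6  8]
124 [304 305
[... 467 characters left out ...]
0 321] [ 6 16 37 42 24 10  7  8]
130 [305 306 307 308 309 310 311 312 313 314 315 320 321] [ 8 15 36 40 25 10  6  4]
131 [309 310 311 312 313 314 315 320 321] [ 8 16 38 43 24 12  7  7]
132 [310 311 312 313 314 315 320 321] [ 8 16 38 45 26 12  7  3]
133 [311 312 313 314 315 321] [ 8 16 34 41 23 10  6  6]
134 [312 313 314 320 321] [ 7 16 37 45 23 11  7  3]
135 [313 320 321] [ 7 15 37 42 24 11  8  5]
136 [320 321] [ 7 16 36 44 25 10  8  6]
137 [321] [ 8 16 34 42 24 12  7  5]
138 [320 321] [ 7 14 36 42 25 11  7  8]
139 [321] [ 6 15 35 42 24 11  9  7]
140 [320 321] [ 5 16 36 41 25 10  6  5]
141 [321] [ 8 14 35 41 24 11  6  7]
142 [321] [ 6 17 33 43 24 13  6  3]
143 [321] [ 8 14 32 37 23 10  7  4]
```

```bash
cat > rect.py <<'E'
from h import *
# top-down rectification at height z: scale px/mm, centred c (world), up = -x world, right = +y world
def rect(s,z,c,half=.085,k=3.5):
    n=int(2*half*1000*k); jj,ii=np.meshgrid(np.arange(n),np.arange(n))
    Y=c[1]+(jj+.5-n/2)/k/1000; X=c[0]+(ii+.5-n/2)/k/1000
    P=np.stack([X.ravel(),Y.ravel(),np.full(X.size,z)],1)
    uv=proj(s,P).reshape(n,n,2).astype(np.float32)
    return cv2.remap(s['img'],uv[...,0],uv[...,1],cv2.INTER_CUBIC)
E
cat > m.py <<'E'
from rect import *
import sys
f=sys.argv[1];s=load(f);c=(.5448,.0139)
a=rect(s,.121,c);b=rect(s,.132,c)
cv2.imwrite('pics/'+f+'_r121.png',a);cv2.imwrite('pics/'+f+'_r132.png',b)
E
python3 m.py wrist13
```

```text
(no output)
```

View pics/wrist13_r121.png

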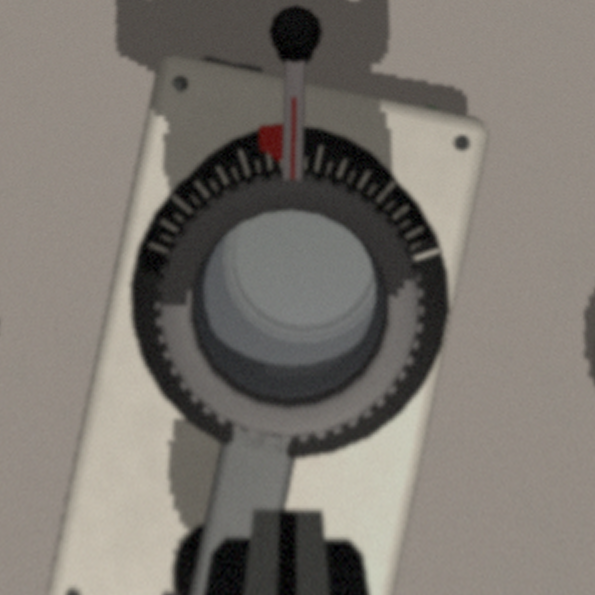

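View pics/wrist13_r132.png

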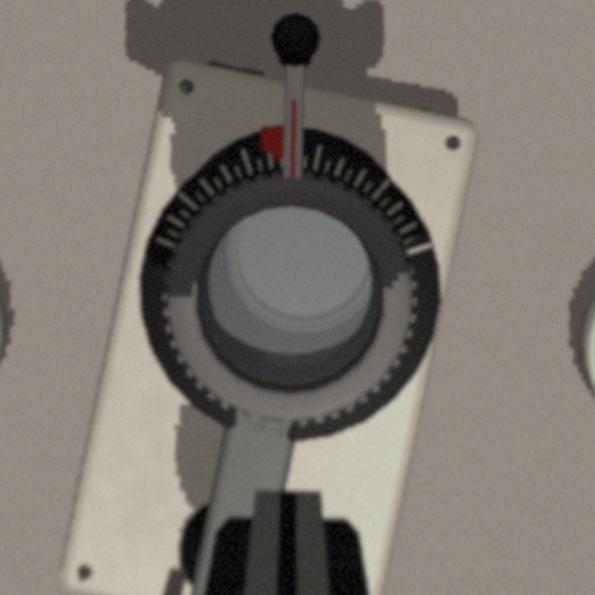

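```bash
cat > ang.py <<'E'
from rect import *
def circ(s,z,R,c0):
    # fit circle centre at plane z, radius R, by max radial dark->bright gradient on given sectors
    pass
s=load('wrist13')
c121=np.array([.5448+(292-297.5)/3500,.0139+(290-297.5)/3500]); c132=np.array([.5448+(295-297.5)/3500,.0139+(290-297.5)/3500])
print(c121,c132)
def an(uv,z,c):
    p=onz(s,uv,z)[:2]-c; return np.linalg.norm(p)*1e3,np.degrees(np.arctan2(p[1],-p[0]))
print('apex',an((313.3,135.5),.123,c121)); print('bodyL top',an((303.5,119),.123,c121),an((303.7,129),.123,c121))
for uv in((320.95,104),(320.95,120),(320.85,135),(320.8,142)):print('line',an(uv,.132,c132))
p=onz(s,(320.95,104),.132)-onz(s,(320.8,142),.132);print('dir',np.degrees(np.arctan2(p[1],-p[0])))
E
python3 ang.py
```

```text
[0.54322857 0.01175714] [0.54408571 0.01175714]
apex (np.float64(37.41088905127885), np.float64(-5.154962913076423))
bodyL top (np.float64(47.044607682896405), np.float64(-10.614430835385608)) (np.float64(41.78384851901184), np.float64(-12.014196262776291))
line (np.float64(54.37866107742559), np.float64(1.2307038841454763))
line (np.float64(46.301464846017005), np.float64(1.317254377485364))
line (np.float64(38.55825223803655), np.float64(1.3539730206320664))
line (np.float64(34.88544629918328), np.float64(1.374089673519456))
dir 0.9741012346226864
```

Call:
{"fn": "step_arm", "kwargs": {"steps": [[0,0,-3,0,0,0,0],[1,1,-2,0,0,0,0],[3,1,0,0,0,0,0],[3,1,0,0,0,-0.037,0],[3,0,0,0,0,-0.036,0],[1.2,0,0,0,0,0,0],[0,0,0,0,0,0,0],[0,0,0,0,0,0,0]]}}

```text
clock: 18.75
position: [0.4715, 0.0391, 0.2362]
tool_rot: [[-0.998, -0.056, 0.003], [-0.056, 0.998, 0.0], [-0.003, 0.0, -1.0]]
ft_force: [-0.0, -0.7, 0.1]
finger_gap: 0.0001
```

```bash
python3 - <<'E'
from h import *
st=r.get_state();print(st['clock'],st['position'])
R=st['tool_rot'];print(R.T@(np.array([.4701,.0411,.1303])-st['position'])*100, np.degrees(np.arctan2(R[1,0],R[0,0]))%360)
E
```

```text
18.75 [0.47147069 0.03906629 0.23623377]
[ 0.15946746  0.20881509 10.5929578 ] 183.22369592002778
```

Call:
{"fn": "step_arm", "kwargs": {"steps": [[0.2,0.3,2,0,0,0,0],[0,0,3,0,0,0,0],[0,0,2.5,0,0,0,0],[0,0,2,0,0,0,0],[0,0,1.1,0,0,0,0],[0,0,0,0,0,0,0],[0,0,0,0,0,0,0]]}}

```text
clock: 19.45
position: [0.4686, 0.0427, 0.1298]
tool_rot: [[-0.998, -0.058, 0.001], [-0.058, 0.998, 0.001], [-0.001, 0.001, -1.0]]
ft_force: [-0.1, -0.1, 0.3]
finger_gap: 0.0001
```

```bash
cat > g.py <<'E'
from h import *
st=r.get_state();R=st['tool_rot'];v=st['position'][:2]-[.5448,.0139];a=np.degrees(np.arctan2(v[1],v[0]));t=np.degrees(np.arctan2(R[1,0],R[0,0]))%360
print(st['clock'],st['position'],st['ft_force'],'R',np.linalg.norm(v),'ang',a,'tool',t)
print('err to arc at tool+angle tgt (cm,tool):')
for A in(a,172,173.55):
    p=np.array([.5448,.0139])+.0795*np.array([np.cos(np.radians(A)),np.sin(np.radians(A))]);print(A,(R.T@(np.array([*p,.1303])-st['position'])*100).round(2),'turn',np.radians(-(A+23.35-t)))
E
python3 g.py
```

```text
19.45 [0.46862948 0.04266099 0.12978519] [-0.12770874 -0.09923808  0.29899808] R 0.08141954979970686 ang 159.31411939314555 tool 183.31067770067867
err to arc at tool+angle tgt (cm,tool):
159.31411939314555 [-0.18 -0.08 -0.05] turn 0.011284571272575117
172 [ 0.36 -1.75 -0.05] turn -0.21012581383193144
173.55 [ 0.4  -1.96 -0.05] turn -0.23717841723784375
```

Call:
{"fn": "step_arm", "kwargs": {"steps": [[-0.1,-0.16,0,0,0,-0.01,0],[0.03,-0.15,0,0,0,-0.02,0],[0.065,-0.145,0,0,0,-0.02,0],[0.065,-0.145,0,0,0,-0.02,0],[0.065,-0.145,0,0,0,-0.02,0],[0.065,-0.145,0,0,0,-0.02,0],[0.065,-0.145,0,0,0,-0.02,0],[0.065,-0.145,0,0,0,-0.02,0],[0.065,-0.145,0,0,0,-0.02,0],[0.065,-0.145,0,0,0,-0.02,0],[0.065,-0.145,0,0,0,-0.02,0],[0,0,0,0,0,0,0],[0,0,0,0,0,0,0]]}}

```text
clock: 20.75
position: [0.4647, 0.0252, 0.1293]
tool_rot: [[-0.964, -0.265, -0.0], [-0.265, 0.964, -0.0], [0.0, -0.0, -1.0]]
ft_force: [-0.8, 0.4, 0.5]
finger_gap: -0.0006
```

```bash
python3 g.py
```

```text
20.75 [0.46474749 0.02521984 0.12929673] [-0.80098264  0.44721441  0.54683271] R 0.08084889451111067 ang 171.95144422797668 tool 195.35899457687304
err to arc at tool+angle tgt (cm,tool):
171.95144422797668 [-0.12 -0.05 -0.1 ] turn 0.0010044430739131493
172 [-0.12 -0.06 -0.1 ] turn 0.00015698498125846138
173.55 [-0.04 -0.26 -0.1 ] turn -0.026895618424653846
```

Call:
{"fn": "step_arm", "kwargs": {"steps": [[0.02,-0.1,0,0,0,-0.01,0],[0,-0.1,0,0,0,-0.01,0],[0,0,0,0,0,0,0],[0,0,0,0,0,0,0]]}}

```text
clock: 21.15
position: [0.4652, 0.0233, 0.1293]
tool_rot: [[-0.959, -0.284, -0.0], [-0.284, 0.959, 0.0], [0.0, 0.0, -1.0]]
ft_force: [-0.6, 0.8, -0.7]
finger_gap: 0.0002
```

```bash
python3 g.py
```

```text
21.15 [0.46517875 0.02334572 0.12930851] [-0.57211715  0.84506451 -0.66394951] R 0.0801795851944707 ang 173.23444186513865 tool 196.51293346074925
err to arc at tool+angle tgt (cm,tool):
173.23444186513865 [-0.06 -0.03 -0.1 ] turn -0.0012480570994424381
172 [-0.13  0.13 -0.1 ] turn 0.020297017871686796
173.55 [-0.05 -0.07 -0.1 ] turn -0.006755585534225511
```

Call:
{"fn": "step_arm", "kwargs": {"steps": [[0,0.3,0,0,0,0,0],[0,1,0,0,0,0,0],[0,1.2,-1,0,0,0,0],[0,0,-3,0,0,0,0],[0,0,-4,0,0,0,0],[0,0,-3,0,0,0.1,0],[0,0,0,0,0,0.1,0],[0,0,0,0,0,0.1,0],[-3,-1,0,0,0,0,0],[-3,-1,0,0,0,0,0],[-3,-1,0,0,0,0,0],[-3.4,-0.7,0,0,0,0,0],[0,0,2.5,0,0,0,0],[0,0,2.7,0,0,0,0],[0,0,0,0,0,0,0],[0,0,0,0,0,0,0]]}}

```text
clock: 22.75
position: [0.5816, 0.0102, 0.1882]
tool_rot: [[-1.0, 0.01, 0.0], [0.01, 1.0, 0.001], [-0.0, 0.001, -1.0]]
ft_force: [0.1, 1.3, 0.1]
finger_gap: -0.0001
```

```bash
python3 - <<'E'
from h import *
s=snap('wrist','wrist14')
st=r.get_state();print(st['clock'],st['position'],st['ft_force'],st['tool_rot'][:2,0],np.array(s['pose'])[:3,3])
c=s['img'][60:260,220:420];cv2.imwrite('pics/w14.png',cv2.resize(c,None,fx=3,fy=3,interpolation=cv2.INTER_CUBIC))
im=s['img'].astype(int);q=im[...,2]-np.maximum(im[...,0],im[...,1])
for y in range(95,150,1):print(y,q[y,300:336])
E
python3 m.py wrist14
```

```text
22.8 [0.58217076 0.01025558 0.18904963] [-0.06691313  0.35092262  1.08721719] [-0.99994381  0.01034743] [0.50108234 0.01242774 0.33120908]
95 [3 3 5 3 3 5 6 7 5 7 5 6 5 6 6 4 1 4 3 2 5 3 6 4 4 1 4 4 2 3 2 2 4 4 3 3]
96 [3 4 3 5 3 3 5 7 5 5 7 6 6 6 6 5 6 3 4 3 3 4 2 6 1 4 4 4 4 4 2 5 2 5 1 5]
97 [2 3 5 2 4 4 6 5 4 4 6 6 6 5 4 5 4 5 5 2 2 3 3 5 5 5 2 4 3 4 3 2 4 4 6 4]
98 [3 4 5 4 4 6 4 3 4 8 5 7 6 7 4 4 6 3 3 5 2 5 3 3 4 3 2 4 5 5 5 3 4 4 4 3]
99 [3 6 4 4 3 3 5 6 7 5 6 5 6 6 6 5 4 5 2 3 4 3 3 1 3 5 3 5 4 5 4 4 2 3 4 4]
100 [4 2 3 4 2 4 3 4 5 6 6 8 7 6 4 6 5 3 4 3 3 3 5 4 4 5 4 4 5 5 1 3 4 5 4 4]
101 [ 4  5  3  4  5  5  8  8  6  9 13 12 11  7  5  6  3  4  3  5  3  6  6  3
  3  5  3  5  4  2  5  1  4  4  5  3]
102 [ 4  6  2  5  3  5  4  6  7 12 22 30 21 11  6  5  6  4  4  3  2  5  6  6
  5  5  5  4  4  4  4  6  5  4  3  4]
103 [ 5  4  3  4  4  5  5  6  8 12 33 40 29 14  8  7  4  3  4  5  2  3  4  3
  4  4  5  2  4  5  4  4  5  4  4  4]
104 [ 2  3  5  2  4  4  4  7  6 13 34 44 33 13  8  5  4  4  2  3  4  4  6  3
  3  4  4  2  5  4  6  3  5  2  4  6]
105 [ 3  4  4  4  4  6  4  4  6 15 32 
[... 4399 characters left out ...]
 -1  0  1
  1 -1  1  4  0  2  2  0  1  3 -2 -4]
144 [ 2  1  1 -3  3  1  2  1  2  2  7  8  5 15 25 22 11  5  4  1  3  0  1  0
  3  2 -1  2  1  0  3  4  0  2  0 -1]
145 [ 2  0  3  1  3 -3  0  0  0  4  1  3  3  7  9 12  7  2  3  3  2  3  0  3
  2  1  3  0 -1  2  2  3  3  1 -2  2]
146 [-1  0  2 -2  1  2 -1  1  1  3  5  4  1  5  6  5  2  2  0  2  3  2  1  4
  3  3  2  2  2  4  3  3  2  1  2  0]
147 [ 1 -2  0  0  1  0  0  4  3  2  3  0  2  2 -1  2  2  5  2  1  1  3  1  3
  2  1  1  5  3  3  3  3  2  1  2  2]
148 [ 0  1  2  2  5  1  3  2  2  2  3  2  1  2  1 -1  1  1  2  1  5  1  2  3
  2  0  4  1  1  2  2  3  2  1  3  0]
149 [3 2 2 1 4 1 1 1 2 0 3 1 1 2 1 3 3 3 3 3 1 3 2 2 0 0 2 2 2 3 1 1 2 1 2 0]
```

View pics/w14.png

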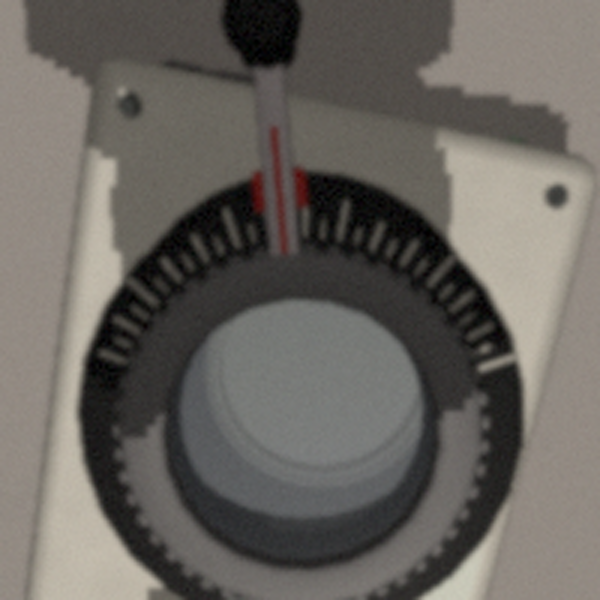

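View pics/wrist14_r121.png

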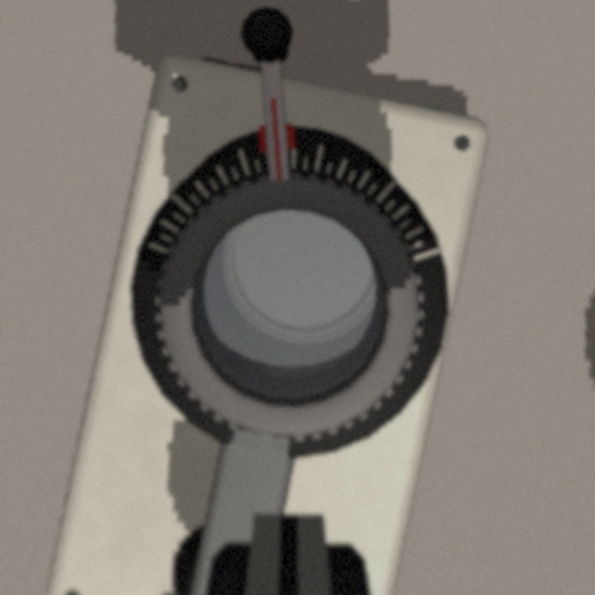

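```bash
python3 - <<'E'
from rect import *
s=load('wrist14');c=(.5448,.0139)
# screws dark-spot refine
g=cv2.cvtColor(s['img'],cv2.COLOR_BGR2GRAY).astype(float)
def ref(u,v):
    w=g[v-5:v+6,u-5:u+6];m=np.clip(np.median(w)-15-w,0,None);yy,xx=np.mgrid[v-5:v+6,u-5:u+6];return (m*xx).sum()/m.sum(),(m*yy).sum()/m.sum()
P=[onz(s,ref(*q),.035)[:2] for q in((262,95),(405,125),(232,327))]
fm,fp,rm=P;print(P,np.linalg.norm(fp-fm),np.linalg.norm(rm-fm))
x=(rm-fm)/np.linalg.norm(rm-fm);y=np.array([-x[1],x[0]])
st=(fm+fp)/2+x*.0582;print('stage',st,np.degrees(np.arctan2(x[1],x[0])))
# housing circle fit at z=.121 via edge of dark disc on bright base / bar-free sectors
k=8;n=1300;a=rect(s,.121,c,half=n/2/k/1000,k=k);G=cv2.GaussianBlur(cv2.cvtColor(a,cv2.COLOR_BGR2GRAY),(0,0),3).astype(float)
pts=[]
c0=np.array([.5432,.0118])
for t in list(range(95,150,3))+list(range(215,265,3)):
    d=np.array([np.cos(np.radians(180-t)) ,np.sin(np.radians(180-t))])
    rr=np.arange(.040,.053,.0001);q=c0+rr[:,None]*d
    ii=(q[:,0]-c[0])*1000*k+n/2;jj=(q[:,1]-c[1])*1000*k+n/2
    v=cv2.remap(G.astype(np.float32),jj.astype(np.float32)[None],ii.astype(np.float32)[None],1)[0]
    gr=np.gradient(v);i=gr.argmax()
    if gr[i]>.5:pts.append(q[i])
from scipy.optimize import least_squares
pts=np.array(pts);f=least_squares(lambda p:np.hypot(*(pts-p[:2]).T)-p[2],[*c0,.046],loss='soft_l1',f_scale=.0005)
print(len(pts),f.x,np.abs(f.fun).mean())
d=f.x[:2]-st;print('ring-stage in viewer mm',d@x*1e3,d@y*1e3)
E
```

```text
[array([ 0.47657779, -0.03222741]), array([0.50048788, 0.08079454]), array([ 0.6838119 , -0.07627211])] 0.11552339064721596 0.21186295491032173
stage [0.54546127 0.01218423] -11.998870217656703
36 [0.54513116 0.01166629 0.0451236 ] 0.00011287911975912214
ring-stage in viewer mm -0.21521756992809218 -0.5752512986940429
```

Call:
{"fn": "step_arm", "kwargs": {"steps": [[0,0,-3,0,0,0,0],[0,0,-4,0,0,0,0],[0,0,-4,0,0,0,0],[0,4,-1,0,0,0,0],[0,4,0,0,0,0,0],[0,4,0,0,0,0,0],[0,4,0,0,0,0,0],[0,2,0,0,0,0,0],[0,0,0,0,0,0,0],[0,0,0,0,0,0,0]]}}

```text
clock: 23.8
position: [0.5838, 0.1893, 0.3089]
tool_rot: [[-1.0, 0.011, 0.002], [0.011, 1.0, 0.0], [-0.002, 0.0, -1.0]]
ft_force: [0.6, -0.6, -0.0]
finger_gap: 0.0
```

```bash
python3 - <<'E'
from h import *
s=snap('scene','scene15');c=s['img'][150:310,150:390];cv2.imwrite('pics/c15.png',cv2.resize(c,None,fx=3,fy=3,interpolation=cv2.INTER_CUBIC))
a=load('scene0')['img'].astype(int);b=s['img'].astype(int)
d=np.abs(a-b).max(2)
for n,(x0,x1,y0,y1) in dict(dish=(290,330,240,268),roll=(270,310,335,370),notebook=(410,470,240,295),syr=(165,210,295,340)).items():print(n,d[y0:y1,x0:x1].mean())
E
```

```text
dish 43.472321428571426
roll 39.045
notebook 56.70787878787879
syr 10.27604938271605
```

View pics/c15.png

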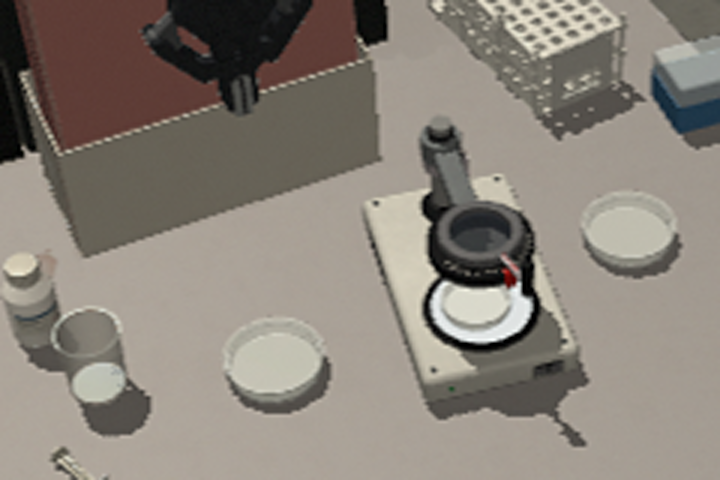

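View pics/scene15.png

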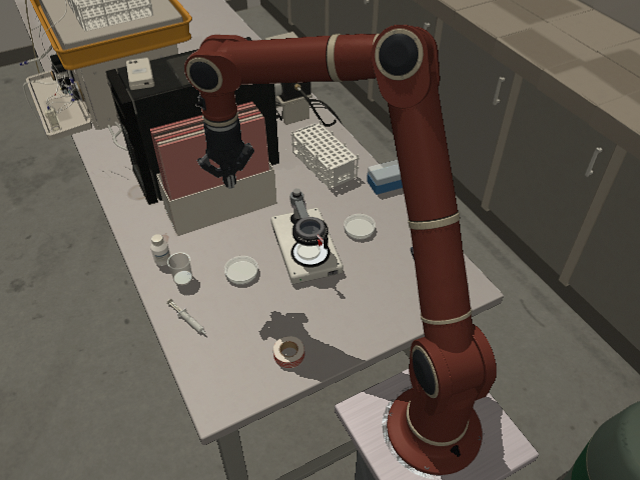

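The differences come from the arm's shadow and the arm covering parts of the view. The roll, syringe, dishes and bottles sit at their first pixels: roll (289,351), stage dish (309,251). I'm handing the job in.

```bash
python3 -c "
from rig import r
print(r.close_job())"
```

```text
the job is handed in; nothing more can be done
None
```

The analyser head is in against its stop over the dish, and the red line on the lever stands over the red preset index. I handed the job in at about 24 s.

**Swing:** I pushed the housing's rim with the shut fingers until the force rose to about 8 N against the rubber stop. The last overhead check put the ring within about 0.6 mm of the stage centre. That is about 0.25°, on the "in" side of the stop. An earlier fit from three cameras gave +0.4°. Both are about at the limit of what the cameras can measure.

**Ring:** I pushed the lever knob round in two goes. In the last overhead picture the red line is at pixel column 312.5 and the middle of the index clip at 312.65. After correcting for their height difference, that is about 0.15° off.

**Checks that disagreed:**
- The index's point measured at about 37 mm from the ring's axis, not the stated 47.5 mm, so I centred the line on the clip's two visible edges.
- An automatic before-and-after comparison of the scene showed large differences. By eye these came from the arm's shadow and from the arm covering part of the view.

**Rest of the table:** The dish on the stage, the tape roll, the syringe and the bottles I could see are at their original pixels. The arm hid the notebook and the timer in the last picture, so I could not re-check them; the hand never worked near them. The hand finished clear, about 0.3 m above the table.

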